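# Check and square a model-railway baseboard frame by its diagonals

### The job

Check the small wooden baseboard frame for square with the sprung sliding rule: measure first the diagonal from the near left post to the far right post, then the one from the near right post to the far left post, each time with the rule's hook shoe against the outside of the near post and its nose shoe against the inside of the far post, pressed home gently (about 10 N along the rule, never 25 N) and held there for a second, without shifting the frame. Then lay the rule flat on the table clear of the frame and, if the diagonals differ, slide the far rail sideways until the two agree to within 4 mm. Leave the other things where they are.

Things in the scene. Friction and masses are not known exactly. Their poses are not given: they have to be found in the camera images.
- frame: Wooden four-sided frame of rails 14 mm thick, 40 mm high, open in the middle, a steel post at each corner. Near rail (230 mm, nearest the robot) is fixed to the table. Origin: on the table under the near rail's middle; x towards the far rail, y along the near rail to the left. Post centres are 200 mm apart along near and far rails, 160 mm along the sides: square means both diagonals 256 mm.
- far: Far rail, 230 x 14 x 40 mm, parallel to the near rail; origin at table level under its left post (post_d), y along it to the left. It can be pinched from above midway between its posts. About 8 N along its length slides it left or right on the 160 mm side rails, which pivot stiffly on the posts; it stays where it is left. It starts 0 to 22 mm off square, either way.
- post_a: Near left corner post (fixed), origin at the centre of its top. All posts: round steel, 16 mm in diameter, tops 58 mm above the table, 18 mm above the rails
- post_b: Near right corner post (fixed), origin at the centre of its top
- post_c: Far right corner post (moves with the far rail), origin at the centre of its top
- post_d: Far left corner post (moves with the far rail), origin at the centre of its top
- rule: Rule, 0.3 kg: aluminium bar 215 x 26 x 8 mm, a steel slide 18 mm wide telescoping out of its front. Stands on two V-shaped shoes, underside 16 mm above their feet. Origin under the grip block at the feet's level; x along the rule to the nose, z up. The bar goes over the posts, shoes beside them: origin 42 mm above the table rests it on the post tops, 44 to 50 mm hovers and still engages.
- grip (a point): On the rule's black grip block, 50 mm above the rule's origin. The block is 36 mm along the rule, 26 mm across, and reaches from 24 to 66 mm above the origin.
- tail (a point): Tail end of the rule's bar, 140 mm behind the rule's origin along x, at the underside (16 mm up). The hook shoe hangs near it, held by a brass thumbscrew: a 90 degree V 28 mm wide, open towards the nose, that centres on a post; it is clamped where a seated post's centre lies 107 to 123 mm behind the rule's origin, not known more exactly, and does not slip in use
- nose (a point): Where the centre of a seated post lies in the nose shoe (on the slide; same V as the hook's, open the same way): 110 mm + slide value ahead of the rule's origin along x, 8 mm above it. The shoe reaches 17 mm behind this point; the slide's strip reaches 12 mm ahead of it, over the post
- slide (a joint): Reading of the rule in m: 0 pushed fully in, 0.062 fully out, where a spring holds it when free (2 N fully out, 4.5 N fully in). The diagonal, post centre to post centre, is 0.225 + this value, plus or minus up to 8 mm as the hook shoe happens to be clamped (the same in both measurements: compare the two readings)
- shed: Bystander: cream model goods shed with grey roof, 143 x 90 x 61 mm (72 with its ridge), origin at the centre of its foot
- wagon: Bystander: brown model railway van, 122 x 36 x 46 mm, origin at the centre of its foot
- jar: Bystander: small screw jar with white cap, 50 mm in diameter, 60 mm high, origin at the centre of its foot

How it is judged:
By the outcome, as a careful person would: the job done as asked, in the order asked, and still so for the second after the job is handed in, with the robot touching nothing.
It also fails if it takes over 72 s, if anything falls off the work surface, if the arm or the gripper's body presses on something with over 40 N, if the wrist force passes 120 N, or if a joint passes its speed limit or range.

### The arm

A 6-joint arm with a two-finger parallel gripper is mounted at the origin on the work surface. World frame = base frame: x ahead of the robot, y to its left, z up, the work surface at z = 0. Lengths are in m, angles in degrees, forces in N, time in s.
With the tool pointing down it reaches from about 0.3 to 0.775 m from the base axis. Payload 14.6 kg.
Tool frame: the origin (TCP) lies on the centre line of the jaws, within the pads' length; the fingertips stand 17 mm ahead of it and the grasp point (between the pads) lies 2 mm behind it; z points along the fingers, y is the line along which they close (so a half turn about z gives the same grasp; the last joint's range is limited). The gripper opens to 94 mm and grips with 3 to 60 N. Pads are 16 mm wide; open, the fingers measure 119 mm over their backs; the gripper's body (75 mm by 177 mm) begins 78 mm behind the grasp point.
Start: joints at [-68.159, 17.183, 87.147, -0, 75.671, -3.816], TCP at [0.238, -0.496, 0.222] pointing down, gripper open.
Joint ranges: [-173.82, 173.82], [-45.26, 126.66], [13.44, 144.39], [-59.66, 239.66], [0, 175.72], [-146.38, 146.38]. Speed limits (degrees/s): [127.2, 127.2, 147.25, 180, 180, 180].

### API

Orientations are given as a 3x3 rotation matrix whose columns are the frame's x, y, z axes.
In Python, from plant import telemetry, optics, job gives the robot as it stands. The module is installed in compiled form; this text tells all that it offers.
- The arm moves only by the tool jog_arm, never from a script. Its argument "deltas" is a list of rows, each an object with "twist": the turn, a rotation vector about the tool's x, y, z scaled (see below), a list of three; "slide": the shift along the tool's x, y, z scaled (see below), a list of three; "jaw": the opening, from 0 (shut) to 1 (fully open). A call has 1 to 5 rows; each row is the pose to reach, as a shift and turn from the pose commanded when the call began, along the tool's axes at that moment, turning the shorter way round; what a row does not reach only later rows make up. The controller multiplies each number of a shift by 8 cm and each number of a turn by pi rad. A row lasts 1/10 s, in which the tool goes at most 50 mm and 8.59 degrees, less where a joint would pass 70% of its speed; a pose out of reach is approached as far as the arm can. A call with a number of a shift or a turn outside -1 to 1 is refused whole. A call with a gripper value outside its range is refused whole. The fingers move at their own pace and stop on an object; the grip force is fixed at half the most. Time passes only in rows, so rows that repeat a pose let the fingers close. It gives the time, the measured TCP pose, the force, the opening and the grip force at its end, in the units of the state.
- telemetry.observe(): the state, without advancing time (a new reading comes with each control period).
- optics.get_image(name): name is "scene" or "top" or "wrist"; returns the picture (384x512x3 uint8, blue, green, red); there is no depth.
- optics.calibration(name): a dict with "K" (3x3 intrinsics, pixels), "R" (3x3) and "t" (3): a world point X has camera coordinates R X + t. Camera axes: x right, y down, z forward; pixel columns grow to the right and rows downward; lengths in m; the calibration is good to about 2 mm. A picture is of the moment at which its call begins: read the wrist's pose just before it. calibration takes no time and is no camera call; for the wrist camera it gives the pose at the moment of the call.
- job.close_job(): hands the job in; it is judged then, once.
The state is a dict: "clock": time; "joint_pos": joint angles; "qvel": joint speeds; "joint_efforts": joint torques, N m; "tool_pos": TCP position; "orientation": TCP orientation; "force": force on the tool from outside, world axes, zero at the start; "torque": the same for the moment, N m; "width": finger opening in m; "gripper_force": force on a finger pad.
Only numpy, scipy, OpenCV 4.12 (cv2) and the standard library are available. Lean on these libraries where they do the work, as an engineer would, in place of code of your own. Each camera call takes 0.05 s, during which the arm holds its last target. There are 200 camera calls.

## Working session

There is one attempt and no reset: what is moved stays moved. The work goes in short steps, Python scripts to look and compute and a tool call to move; the robot and the scene stay as the last step left them, time stands still between calls to the robot, and variables do not carry over. Pictures are saved under pics/ and viewed, at most 10 in all, crops included, and the job is handed in when it is done.

Besides the shell and the picture viewer there is one more tool, called after "Emit:" as name(argument=value, ...), one argument or row to a line, values as JSON. jog_arm: Moves the arm, as the interface text tells. Shifts and turns lie within -1 to 1; 1 stands for 8 cm of shift or pi rad of turn. Its arguments: {"type":"object","properties":{"deltas":{"type":"array"}},"required":["deltas"]}

```bash
mkdir -p pics; ls; python3 - <<'E'
from plant import telemetry, optics
import cv2, numpy as np
s=telemetry.observe(); print({k:np.round(v,3).tolist() for k,v in s.items()})
for n in ("scene","top"):
    cv2.imwrite(f"pics/{n}0.png",optics.get_image(n))
    c=optics.calibration(n); print(n,{k:np.round(v,4).tolist() for k,v in c.items()})
E
```

```text
pics
{'clock': 0.0, 'joint_pos': [-68.157, 17.215, 87.18, -0.001, 75.673, -3.817], 'qvel': [-0.071, 0.048, -0.008, -0.023, 0.064, -0.063], 'joint_efforts': [0.0, -53.18, -35.274, 0.071, 0.024, -0.0], 'tool_pos': [0.238, -0.496, 0.222], 'orientation': [[0.901, 0.433, -0.0], [0.433, -0.901, 0.001], [0.0, -0.001, -1.0]], 'force': [0.205, 0.244, 1.081], 'torque': [-0.004, 0.049, -0.023], 'gripper_force': 0.0, 'width': 0.094}
scene {'K': [[496.1305, 0.0, 253.3771], [0.0, 496.1305, 194.7665], [0.0, 0.0, 1.0]], 'R': [[0.7675, 0.6409, 0.0126], [0.5248, -0.617, -0.5864], [-0.368, 0.4567, -0.81]], 't': [-0.4485, -0.2473, 1.6472]}
top {'K': [[393.8753, 0.0, 259.9847], [0.0, 393.8753, 200.1278], [0.0, 0.0, 1.0]], 'R': [[-0.0172, -0.9998, -0.0137], [-0.9968, 0.0182, -0.0779], [0.0782, 0.0123, -0.9969]], 't': [0.0316, 0.5483, 1.1419]}
```

View pics/top0.png

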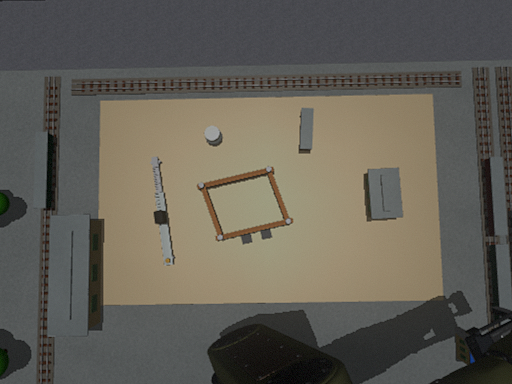

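View pics/scene0.png

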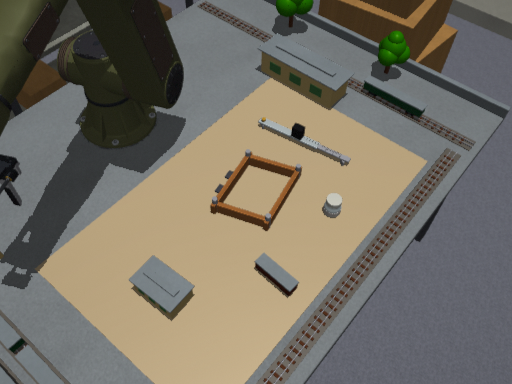

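Top view: posts A (219,238), B (289,221), C (270,170) and D (200,186). The rule's grip is at (160,217), its long end (the nose) at (155,158) and its tail at (170,263). The scene view agrees. Next I measure these more precisely.

```bash
cat > h.py <<'E'
from plant import telemetry, optics
import cv2, numpy as np
np.set_printoptions(suppress=True,precision=4)
def ray(c,uv,z):
    d=c["R"].T@np.linalg.inv(c["K"])@np.array([uv[0],uv[1],1.]); o=-c["R"].T@c["t"]
    return o+d*(z-o[2])/d[2]
def proj(c,X):
    p=c["K"]@(c["R"]@np.asarray(X,float)+c["t"]); return p[:2]/p[2]
def blob(im,uv,r,f):
    "centroid of mask f(crop hsv) near uv"
    u,v=int(round(uv[0])),int(round(uv[1])); cr=im[v-r:v+r+1,u-r:u+r+1]
    m=f(cv2.cvtColor(cr,cv2.COLOR_BGR2HSV).astype(int)).astype(np.uint8)
    n,l,st,ce=cv2.connectedComponentsWithStats(m)
    if n<2: return None
    k=1+np.argmax(st[1:,4]); return ce[k]+[u-r,v-r],st[k,4]
E
python3 - <<'E'
from h import *
im=cv2.imread("pics/top0.png"); sc=cv2.imread("pics/scene0.png")
ct=optics.calibration("top"); cs=optics.calibration("scene")
g=lambda h:(h[...,1]<60)&(h[...,2]>110)
P={}
for n,uv,uvs in (("A",(219,238),(248,154)),("B",(289,221),(214,206)),("C",(270,170),(268,220)),("D",(200,186),(299,168))):
    b=blob(im,uv,6,g); p=ray(ct,b[0],.057); P[n]=p
    b2=blob(sc,uvs,8,g); print(n,b,p,b2, ray(cs,b2[0],.05) if b2 else None)
d=lambda a,b:np.linalg.norm(P[a]-P[b]); print([ (q,d(*q)) for q in ("AB","CD","AD","BC","AC","BD")])
for n,uv,z in (("grip",(160,217),.066),):
    b=blob(im,uv,10,lambda h:h[...,2]<60); print(n,b,ray(ct,b[0],z))
print("tail",ray(ct,(170,263),.02),"nose",ray(ct,(155,158),.02))
a=cv2.resize(im[140:280,130:310],None,fx=4,fy=4,interpolation=cv2.INTER_CUBIC); cv2.imwrite("pics/t1.png",a)
cw=optics.calibration("wrist"); s=telemetry.observe(); print(cw["K"],"cam pos in tool",s["orientation"] and 0 if 0 else np.array(s["orientation"]).T@(-cw["R"].T@cw["t"]-s["tool_pos"]), np.array(s["orientation"]).T@cw["R"].T)
E
```

```text
A (array([218.1803, 240.    ]), np.int32(61)) [0.4344 0.1423 0.057 ] (array([247.381 , 150.7143]), np.int32(21)) [0.4401 0.1434 0.05  ]
B (array([291.32  , 222.2933]), np.int32(75)) [ 0.481  -0.0668  0.057 ] (array([214.    , 198.8462]), np.int32(13)) [ 0.4844 -0.055   0.05  ]
C (array([270.9891, 168.0543]), np.int32(92)) [ 0.6381 -0.0119  0.057 ] (array([267.7273, 215.    ]), np.int32(22)) [0.6347 0.0008 0.05  ]
D (array([200.5   , 184.2143]), np.int32(28)) [0.5951 0.1918 0.057 ] (array([298.    , 165.3333]), np.int32(18)) [0.592  0.1975 0.05  ]
[('AB', np.float64(0.21421363490246087)), ('CD', np.float64(0.20824985943793584)), ('AD', np.float64(0.16816219485320288)), ('BC', np.float64(0.16635737987087154)), ('AC', np.float64(0.2555027186318947)), ('BD', np.float64(0.282640500931899))]
grip (array([160.8434, 216.8133]), np.int32(166)) [0.5029 0.3038 0.066 ]
tail [0.3689 0.2887 0.02  ] nose [0.6811 0.334  0.02  ]
[[316.2937   0.     257.9761]
 [  0.     316.2937 193.1677]
 [  0.       0.       1.    ]] cam pos in tool [ 0.0673 -0.0013 -0.1607] [[ 0.0007 -0.9721 -0.2347]
 [ 1.      0.0005  0.0008]
 [-0.0007 -0.2347  0.9721]]
```

View pics/t1.png

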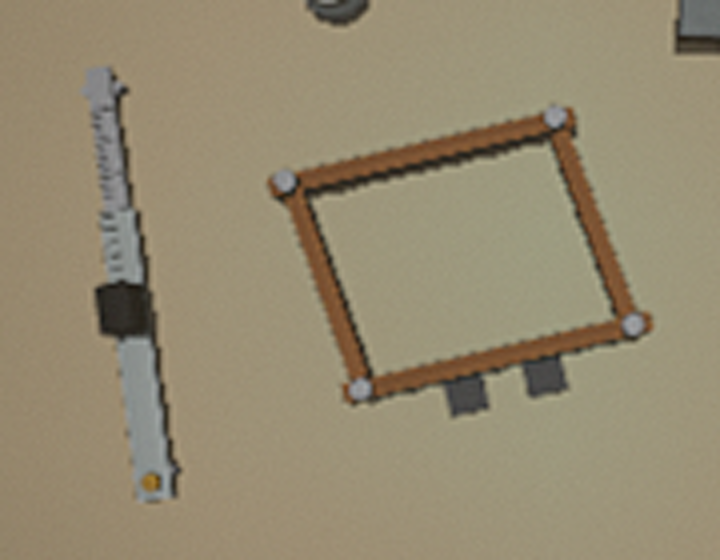

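The crop confirms the frame: A (360,389), B (633,325), C (555,118), D (285,181). The brass screw marking the tail is at (150,482), the nose at (100,80) and the grip at (123,308). I'll move to a viewing pose above both.

Emit:
jog_arm(
  deltas=[
    {"slide": [0.9,-0.84,-0.05],"twist": [0,0,0],"jaw": 1},
    {"slide": [0.9,-0.84,-0.05],"twist": [0,0,0],"jaw": 1},
  ],
)

```text
clock: 0.3
tool_pos: [0.2738, -0.4029, 0.2256]
orientation: [[0.902, 0.431, -0.001], [0.431, -0.902, 0.001], [-0.0, -0.002, -1.0]]
force: [1.6, -0.6, 1.2]
width: 0.094
gripper_force: 0.0
```

Emit:
jog_arm(
  deltas=[
    {"slide": [0.9,-0.84,-0.05],"twist": [0,0,0],"jaw": 1},
    {"slide": [0.9,-0.84,-0.05],"twist": [0,0,0],"jaw": 1},
  ],
)

```text
clock: 0.5
tool_pos: [0.3099, -0.3103, 0.2302]
orientation: [[0.902, 0.433, -0.0], [0.433, -0.902, 0.0], [-0.0, -0.0, -1.0]]
force: [0.3, -1.4, -0.6]
width: 0.0934
gripper_force: 0.0
```

Emit:
jog_arm(
  deltas=[
    {"slide": [0.9,-0.84,-0.05],"twist": [0,0,0],"jaw": 1},
    {"slide": [0.9,-0.84,-0.05],"twist": [0,0,0],"jaw": 1},
  ],
)

```text
clock: 0.7
tool_pos: [0.3457, -0.2186, 0.2345]
orientation: [[0.902, 0.433, 0.0], [0.433, -0.902, 0.0], [0.0, -0.0, -1.0]]
force: [1.7, 0.6, -0.1]
width: 0.094
gripper_force: 0.0
```

Emit:
jog_arm(
  deltas=[
    {"slide": [0.9,-0.84,-0.05],"twist": [0,0,0],"jaw": 1},
    {"slide": [0.9,-0.84,-0.05],"twist": [0,0,0],"jaw": 1},
  ],
)

```text
clock: 0.9
tool_pos: [0.3815, -0.1268, 0.2386]
orientation: [[0.902, 0.433, 0.0], [0.433, -0.902, -0.0], [0.0, 0.0, -1.0]]
force: [0.6, -1.1, 0.3]
width: 0.0938
gripper_force: 0.0
```

Emit:
jog_arm(
  deltas=[
    {"slide": [0.9,-0.84,-0.05],"twist": [0,0,0],"jaw": 1},
    {"slide": [0.9,-0.84,-0.05],"twist": [0,0,0],"jaw": 1},
  ],
)

```text
clock: 1.1
tool_pos: [0.4173, -0.0349, 0.2426]
orientation: [[0.901, 0.433, 0.0], [0.433, -0.901, -0.0], [0.0, 0.0, -1.0]]
force: [1.7, -1.3, 0.2]
width: 0.094
gripper_force: 0.0
```

Emit:
jog_arm(
  deltas=[
    {"slide": [0.9,-0.84,-0.05],"twist": [0,0,0],"jaw": 1},
    {"slide": [0.9,-0.84,-0.05],"twist": [0,0,0],"jaw": 1},
  ],
)

```text
clock: 1.3
tool_pos: [0.4532, 0.057, 0.2465]
orientation: [[0.901, 0.433, -0.0], [0.433, -0.901, -0.0], [-0.0, 0.0, -1.0]]
force: [1.6, -1.3, 0.2]
width: 0.0937
gripper_force: 0.0
```

Emit:
jog_arm(
  deltas=[
    {"slide": [0.9,-0.84,-0.05],"twist": [0,0,0.097],"jaw": 1},
    {"slide": [0.9,-0.84,-0.05],"twist": [0,0,0.097],"jaw": 1},
    {"slide": [0.9,-0.84,-0.05],"twist": [0,0,0.097],"jaw": 1},
    {"slide": [0.9,-0.84,-0.05],"twist": [0,0,0.097],"jaw": 1},
    {"slide": [0.9,-0.84,-0.05],"twist": [0,0,0.097],"jaw": 1},
  ],
)

```text
clock: 1.8
tool_pos: [0.4885, 0.146, 0.2501]
orientation: [[0.99, 0.144, -0.001], [0.144, -0.99, -0.0], [-0.001, 0.0, -1.0]]
force: [-0.2, 0.0, 0.3]
width: 0.094
gripper_force: 0.0
```

```bash
python3 - <<'E'
from h import *
c=optics.calibration("wrist"); im=optics.get_image("wrist"); cv2.imwrite("pics/w1.png",im); np.savez("w1",**c)
s=telemetry.observe(); print(s["clock"],np.round(s["tool_pos"],4),np.round(s["orientation"],3).tolist(),s["force"])
for n,p in dict(A=(.437,.138,.058),B=(.482,-.057,.058),C=(.634,-.005,.058),D=(.592,.19,.058),g=(.503,.304,.066)).items(): print(n,proj(c,p))
E
```

```text
1.85 [0.4885 0.1457 0.2503] [[0.99, 0.143, -0.0], [0.143, -0.99, -0.0], [-0.0, 0.0, -1.0]] [ 0.5219 -0.759  -1.0482]
A [259.0701 221.1852]
B [430.8818 207.7886]
C [422.1244  62.3427]
D [231.6349  75.8614]
g [116.1026 145.0219]
```

View pics/w1.png

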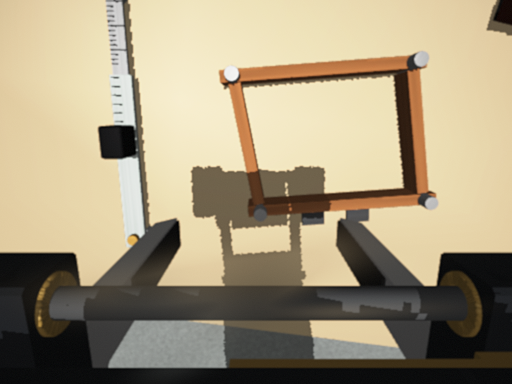

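The wrist view shows D at about (232,74), C (421,60), B (430,202), A (260,211, in shadow) and the grip block at (117,142). I'll fit the circles.

```bash
python3 - <<'E'
from h import *
im=cv2.imread("pics/w1.png"); c=dict(np.load("w1.npz"))
g=cv2.cvtColor(im,cv2.COLOR_BGR2GRAY)
G=cv2.resize(g,None,fx=4,fy=4,interpolation=cv2.INTER_CUBIC)
P={}
for n,(u,v) in dict(A=(260,211),B=(430,202),C=(421,60),D=(232,74)).items():
    cr=G[4*(v-14):4*(v+14),4*(u-14):4*(u+14)]
    if n=="A": cr=cv2.equalizeHist(cr)
    h=cv2.HoughCircles(cr,cv2.HOUGH_GRADIENT,1,5,param1=120,param2=9,minRadius=24,maxRadius=34)
    for k in h[0][:3]:
        uv=np.array([u-14+(k[0]+.5)/4-.5,v-14+(k[1]+.5)/4-.5]); p=ray(c,uv,.058)
        P.setdefault(n,p); print(n,uv,k[2]/4,p)
    b=blob(im,(u,v),12,lambda h:(h[...,1]<60)&(h[...,2]>(150 if n!="A" else 70))); print("  mask",b,b and ray(c,b[0],.058))
d=lambda a,b:np.linalg.norm(P[a]-P[b]); print([ (q,round(d(*q),4)) for q in ("AB","CD","AD","BC","AC","BD")])
# bar line on its top (z=.024)
hsv=cv2.cvtColor(im,cv2.COLOR_BGR2HSV).astype(int)
m=(hsv[...,1]<40)&(hsv[...,2]>150); 
for v in (90,100,110,120,165,180,195,210,225):
    x=np.where(m[v,90:160])[0]+90; print(v,x.min(),x.max(),ray(c,((x.min()+x.max())/2,v),.024)) if len(x) else 0
k=blob(im,(117,141),24,lambda h:h[...,2]<70); print("grip",k)
mm=(hsv[120:165,95:140,2]<70); ys,xs=np.where(mm); print(xs.min()+95,xs.max()+95,ys.min()+120,ys.max()+120)
b=blob(im,(133,240),9,lambda h:(h[...,1]>120)); print("screw",b,ray(c,b[0],.03))
cv2.imwrite("pics/w1c.png",np.hstack([cv2.resize(im[0:260,90:150],None,fx=2.3,fy=2.3),cv2.resize(im[40:240,210:450],None,fx=2.6,fy=2.99,interpolation=cv2.INTER_CUBIC)[:598]]))
E
```

```text
A [260.   215.25] 7.525 [0.4444 0.138  0.058 ]
A [259.75 213.75] 6.3 [0.4461 0.1385 0.058 ]
A [259.   216.75] 6.975 [0.4424 0.1389 0.058 ]
  mask (array([259.806 , 214.9627]), np.int32(134)) [0.4447 0.1383 0.058 ]
B [431.25 203.25] 6.45 [ 0.4874 -0.0559  0.058 ]
B [423.75 200.25] 6.65 [ 0.4896 -0.0464  0.058 ]
B [425.25 200.  ] 8.075 [ 0.4901 -0.048   0.058 ]
  mask (array([431.7671, 203.3219]), np.int32(146)) [ 0.4874 -0.0566  0.058 ]
C [420.5   59.25] 7.025 [ 0.6367 -0.0025  0.058 ]
C [421.75  60.  ] 8.05 [ 0.6362 -0.004   0.058 ]
C [413.75  62.25] 6.95 [0.6328 0.0037 0.058 ]
  mask (array([421.7208,  57.8376]), np.int32(197)) [ 0.6382 -0.0034  0.058 ]
D [231.   73.5] 7.2 [0.5942 0.191  0.058 ]
D [229.75  72.75] 8.35 [0.5948 0.1923 0.058 ]
D [231.5   72.25] 8.05 [0.5955 0.1906 0.058 ]
  mask (array([231.0667,  69.2349]), np.int32(315)) [0.5984 0.1914 0.058 ]
[('AB', np.float64(0.1986)), ('CD', np.float64(0.1981)), ('AD', np.float64(0.159)), ('BC', np.float64(0.1586)), ('AC', np.float64(0.2382)), ('BD', np.float64(0.269))]
90 110 132 [0.5615 0.3189 0.024 ]
100 111 132 [0.5503 0.3178 0.024 ]
110 112 133 [0.5391 0.3161 0.024 ]
120 113 134 [0.5277 0.3144 0.024 ]
165 118 138 [0.4743 0.3065 0.024 ]
180 119 139 [0.4556 0.3043 0.024 ]
195 121 141 [0.4367 0.3009 0.024 ]
210 122 142 [0.4171 0.2986 0.024 ]
225 124 143 [0.3972 0.2956 0.024 ]
grip (array([117.6685, 141.2339]), np.int32(1116))
99 139 120 157
screw (array([132.5584, 239.2078]), np.int32(77)) [0.3801 0.2936 0.03  ]
```

```bash
cat >> h.py <<'E'
def plan(xyz,yaw):
    s=telemetry.observe(); R=np.array(s["orientation"]); d=R.T@(np.array(xyz)-s["tool_pos"])
    y0=np.degrees(np.arctan2(R[1,0],R[0,0])); t=-((yaw-y0+180)%360-180)
    print("yaw0 %.2f slide(units)"%y0,np.round(d/.08,3),"twist z units %.4f"%(t/180))
E
python3 - <<'E'
from h import *
im=cv2.imread("pics/w1.png"); c=dict(np.load("w1.npz"))
v=im.max(2)
for u in (108,112,116,120,124,128): 
    w=np.where(v[110:175,u]<75)[0]+110; print(u,w.min(),w.max(),ray(c,(u,w.max()+.5),.066)[:2],ray(c,(u,w.min()-.5),.024)[:2])
for r in (135,140,145,150):
    w=np.where(v[r,85:150]<75)[0]+85; print(r,w.min(),w.max(),ray(c,(w.min()-.5,r),.066)[:2],ray(c,(w.max()+.5,r),.024)[:2])
plan((.503,.309,.13),8.07)
E
```

```text
108 126 157 [0.4881 0.3122] [0.5186 0.3325]
112 126 157 [0.4888 0.3079] [0.5193 0.3277]
116 126 157 [0.4894 0.3036] [0.52  0.323]
120 126 157 [0.49   0.2992] [0.5207 0.3183]
124 126 157 [0.4907 0.2949] [0.5213 0.3135]
128 126 156 [0.4924 0.2907] [0.522  0.3088]
135 100 137 [0.5111 0.3221] [0.5125 0.2969]
140 100 137 [0.5058 0.3219] [0.5065 0.2966]
145 101 138 [0.5006 0.3207] [0.5007 0.2951]
150 101 135 [0.4952 0.3205] [0.4941 0.2983]
yaw0 8.23 slide(units) [ 0.472 -1.995  1.504] twist z units 0.0009
```

Emit:
jog_arm(
  deltas=[
    {"slide": [0.25,-1,0.6],"twist": [0,0,0.001],"jaw": 1},
    {"slide": [0.25,-1,0.6],"twist": [0,0,0.001],"jaw": 1},
    {"slide": [0.25,-1,0.6],"twist": [0,0,0.001],"jaw": 1},
  ],
)

```text
clock: 2.15
tool_pos: [0.496, 0.2301, 0.1994]
orientation: [[0.99, 0.142, -0.004], [0.142, -0.99, -0.001], [-0.004, 0.001, -1.0]]
force: [0.1, -0.5, 0.7]
width: 0.094
gripper_force: 0.0
```

Emit:
jog_arm(
  deltas=[
    {"slide": [0.25,-1,0.5],"twist": [0,0,0],"jaw": 1},
    {"slide": [0.25,-1,0.5],"twist": [0,0,0],"jaw": 1},
    {"slide": [0.25,-1,0.5],"twist": [0,0,0],"jaw": 1},
    {"slide": [0.25,-1,0.5],"twist": [0,0,0],"jaw": 1},
  ],
)

```text
clock: 2.55
tool_pos: [0.506, 0.3096, 0.1626]
orientation: [[0.99, 0.14, -0.0], [0.14, -0.99, -0.0], [-0.0, 0.0, -1.0]]
force: [0.5, -0.2, -0.0]
width: 0.0941
gripper_force: 0.0
```

```bash
python3 - <<'E'
from h import *
c=optics.calibration("wrist"); im=optics.get_image("wrist"); cv2.imwrite("pics/w2.png",im); np.savez("w2",**c)
plan((.505,.309,.048),8.07); s=telemetry.observe(); print(s["clock"],s["tool_pos"])
E
```

```text
yaw0 7.99 slide(units) [-0.017  0.     1.441] twist z units -0.0005
2.6 [0.5062 0.3092 0.1632]
```

View pics/w2.png

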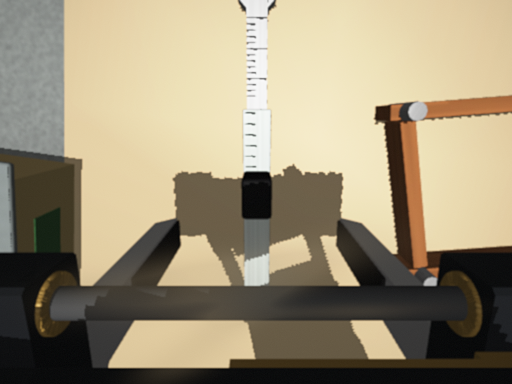

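The block is centred at u≈257 (rows 172–219), between the fingers and aligned with the rule. I'll check along the rule.

```bash
python3 - <<'E'
from h import *
c=dict(np.load("w2.npz")); s=telemetry.observe(); R=np.array(s["orientation"])
for uv,z in (((257,219),.066),((257,172),.024),((242,200),.066),((271,200),.066),((257,110),.024),((257,11),.024)):
    print(uv,z,R.T@(ray(c,uv,z)-s["tool_pos"]))
E
```

```text
(257, 219) 0.066 [-0.0181 -0.002   0.0972]
(257, 172) 0.024 [ 0.0152 -0.0022  0.1393]
(242, 200) 0.066 [-0.0014 -0.0147  0.0972]
(271, 200) 0.066 [-0.0013  0.0097  0.0972]
(257, 110) 0.024 [ 0.0727 -0.0022  0.1393]
(257, 11) 0.024 [ 0.1545 -0.0023  0.1394]
```

Emit:
jog_arm(
  deltas=[
    {"slide": [-0.015,-0.025,0.8],"twist": [0,0,0],"jaw": 1},
    {"slide": [-0.015,-0.025,0.8],"twist": [0,0,0],"jaw": 1},
    {"slide": [-0.015,-0.025,0.8],"twist": [0,0,0],"jaw": 1},
  ],
)

```text
clock: 2.9
tool_pos: [0.5039, 0.3109, 0.0975]
orientation: [[0.99, 0.138, -0.003], [0.138, -0.99, -0.002], [-0.003, 0.001, -1.0]]
force: [1.0, 0.1, 1.1]
width: 0.094
gripper_force: 0.0
```

Emit:
jog_arm(
  deltas=[
    {"slide": [0,0,0.64],"twist": [0,0,0],"jaw": 1},
    {"slide": [0,0,0.64],"twist": [0,0,0],"jaw": 1},
    {"slide": [0,0,0.64],"twist": [0,0,0],"jaw": 1},
    {"slide": [0,0,0.64],"twist": [0,0,0],"jaw": 0.2},
    {"slide": [0,0,0.64],"twist": [0,0,0],"jaw": 0.0},
  ],
)

```text
clock: 3.4
tool_pos: [0.5053, 0.3128, 0.0496]
orientation: [[0.99, 0.139, 0.003], [0.139, -0.99, 0.001], [0.003, -0.001, -1.0]]
force: [0.5, 0.3, -0.2]
width: 0.0815
gripper_force: 0.0
```

Emit:
jog_arm(
  deltas=[
    {"slide": [0,0,0],"twist": [0,0,0],"jaw": 0},
    {"slide": [0,0,0],"twist": [0,0,0],"jaw": 0},
    {"slide": [0,0,0],"twist": [0,0,0],"jaw": 0},
    {"slide": [0,0,0],"twist": [0,0,0],"jaw": 0},
  ],
)

```text
clock: 3.8
tool_pos: [0.5043, 0.3124, 0.0474]
orientation: [[0.99, 0.139, 0.0], [0.139, -0.99, 0.0], [0.0, -0.0, -1.0]]
force: [-0.3, 0.6, -0.4]
width: 0.0493
gripper_force: 0.0
```

Emit:
jog_arm(
  deltas=[
    {"slide": [0,0,-0.4],"twist": [0,0,0],"jaw": 0},
    {"slide": [0,0,-1],"twist": [0,0,0],"jaw": 0},
    {"slide": [0,0,-1],"twist": [0,0,0],"jaw": 0},
    {"slide": [0,0,-1],"twist": [0,0,0],"jaw": 0},
  ],
)

```text
clock: 4.2
tool_pos: [0.5046, 0.3125, 0.1281]
orientation: [[0.99, 0.139, 0.002], [0.139, -0.99, 0.001], [0.002, -0.001, -1.0]]
force: [-0.0, 0.0, -1.3]
width: 0.0174
gripper_force: 0.0
```

```bash
python3 - <<'E'
from h import *
s=telemetry.observe(); print(s)
A=np.array([.4444,.138]);B=np.array([.4874,-.0559]);C=np.array([.6365,-.003]);D=np.array([.595,.191])
for p,q in ((A,C),(B,D)):
    u=(q-p)/np.linalg.norm(q-p); yaw=np.degrees(np.arctan2(u[1],u[0])); o=q-u*(.172+.008)
    print(np.linalg.norm(q-p),yaw,"origin",o, "seated", p+u*.115); plan((*o,.15),yaw)
c=optics.calibration("wrist"); im=optics.get_image("wrist"); cv2.imwrite("pics/w3.png",im); np.savez("w3",**c)
E
```

```text
{'clock': 4.2, 'joint_pos': array([ 28.2328,  27.7213,  85.6369,  -0.0001,  66.5317, 110.2145]), 'qvel': array([-0.0906,  2.0469,  1.8712, -0.0513, -0.3692, -0.0312]), 'joint_efforts': array([  0.0311, -64.6137, -35.3788,  -0.0099,   0.0878,  -0.0003]), 'tool_pos': array([0.5046, 0.3125, 0.1281]), 'orientation': array([[ 0.9902,  0.1395,  0.0017],
       [ 0.1395, -0.9902,  0.0009],
       [ 0.0018, -0.0007, -1.    ]]), 'force': array([-0.0492,  0.0308, -1.2862]), 'torque': array([ 0.0493,  0.0252, -0.0099]), 'gripper_force': 0.0, 'width': 0.017410666077946467}
0.23829269816761062 -36.278397686549674 origin [0.4914 0.1035] seated [0.5371 0.07  ]
yaw0 8.02 slide(units) [-0.528  2.564 -0.276] twist z units 0.2461
0.2693276257646066 66.45223666323338 origin [0.5231 0.026 ] seated [0.5333 0.0495]
yaw0 8.02 slide(units) [-0.271  3.578 -0.277] twist z units -0.3246
```

Fingers move slowly (about 80 mm/s), so I lifted too early and missed the block. I'll reopen, descend, and close for longer.

Emit:
jog_arm(
  deltas=[
    {"slide": [0,0,0],"twist": [0,0,0],"jaw": 0.65},
    {"slide": [0,0,0],"twist": [0,0,0],"jaw": 0.65},
    {"slide": [0,0,0],"twist": [0,0,0],"jaw": 0.65},
    {"slide": [0,0,0],"twist": [0,0,0],"jaw": 0.65},
    {"slide": [0,0,0],"twist": [0,0,0],"jaw": 0.65},
  ],
)

```text
clock: 4.75
tool_pos: [0.5043, 0.3123, 0.1271]
orientation: [[0.99, 0.139, -0.0], [0.139, -0.99, -0.0], [-0.0, 0.0, -1.0]]
force: [-0.8, 0.6, -0.1]
width: 0.0501
gripper_force: 0.0
```

```bash
python3 - <<'E'
from h import *
c=optics.calibration("wrist"); im=optics.get_image("wrist"); cv2.imwrite("pics/w4.png",im)
s=telemetry.observe(); print(s["width"],s["tool_pos"])
v=im.max(2)
for r in (185,195,205,215,225): 
    w=np.where(v[r,235:280]<60)[0]+235; print(r,w.min() if len(w) else 0,w.max() if len(w) else 0)
w=np.where(v[100:300,257]<60)[0]+100; print(w.min(),w.max())
R=np.array(s["orientation"])
for uv in ((257,w.max()+.5),): print(R.T@(ray(c,uv,.066)-s["tool_pos"]))
E
```

```text
0.05402836201410736 [0.5043 0.3123 0.1271]
185 244 276
195 243 277
205 243 277
215 243 276
225 244 276
178 231
[-0.0159 -0.0016  0.0611]
```

View pics/w4.png

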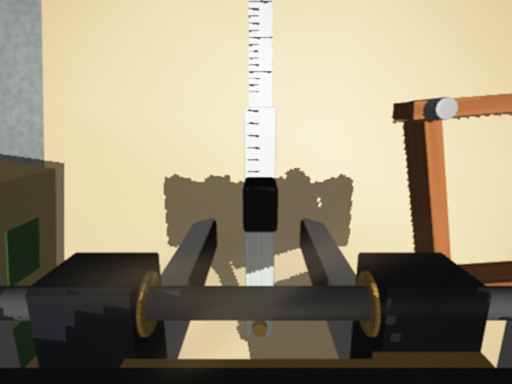

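The rule is undisturbed and the block sits between the fingers (u 243–277, v 178–231). Descending again.

Emit:
jog_arm(
  deltas=[
    {"slide": [0.02,0.005,0.99],"twist": [0,0,0],"jaw": 0.65},
    {"slide": [0.02,0.005,0.99],"twist": [0,0,0],"jaw": 0.65},
    {"slide": [0.02,0.005,0.99],"twist": [0,0,0],"jaw": 0.65},
    {"slide": [0.02,0.005,0.99],"twist": [0,0,0],"jaw": 0},
    {"slide": [0.02,0.005,0.99],"twist": [0,0,0],"jaw": 0},
  ],
)

```text
clock: 5.3
tool_pos: [0.5069, 0.3127, 0.0502]
orientation: [[0.99, 0.139, 0.003], [0.139, -0.99, 0.001], [0.003, -0.001, -1.0]]
force: [0.3, -0.0, 0.5]
width: 0.048
gripper_force: 0.0
```

Emit:
jog_arm(
  deltas=[
    {"slide": [0,0,0],"twist": [0,0,0],"jaw": 0},
    {"slide": [0,0,0],"twist": [0,0,0],"jaw": 0},
    {"slide": [0,0,0],"twist": [0,0,0],"jaw": 0},
    {"slide": [0,0,0],"twist": [0,0,0],"jaw": 0},
    {"slide": [0,0,0],"twist": [0,0,0],"jaw": 0},
  ],
)

```text
clock: 5.8
tool_pos: [0.5063, 0.3123, 0.0487]
orientation: [[0.99, 0.139, 0.001], [0.139, -0.99, 0.0], [0.001, -0.0, -1.0]]
force: [-1.7, -1.2, 6.3]
width: 0.0259
gripper_force: 30.0
```

```bash
python3 - <<'E'
from h import *
s=telemetry.observe(); print(s["clock"],s["width"],s["gripper_force"],s["tool_pos"],s["force"],s["torque"])
E
```

```text
5.8 0.025940360695967002 29.99412775039673 [0.5063 0.3123 0.0487] [-1.7107 -1.2137  6.3474] [-0.2066  0.1758  0.0135]
```

Emit:
jog_arm(
  deltas=[
    {"slide": [0,0,-0.5],"twist": [0,0,0],"jaw": 0},
    {"slide": [0,0,-1],"twist": [0,0,0],"jaw": 0},
    {"slide": [0,0,-1],"twist": [0,0,0],"jaw": 0},
  ],
)

```text
clock: 6.1
tool_pos: [0.5077, 0.3132, 0.1331]
orientation: [[0.99, 0.14, 0.007], [0.139, -0.99, 0.004], [0.007, -0.003, -1.0]]
force: [0.3, 0.3, -2.8]
width: 0.0259
gripper_force: 30.0
```

Emit:
jog_arm(
  deltas=[
    {"slide": [-0.1,0.5,-0.15],"twist": [0,0,0],"jaw": 0},
    {"slide": [-0.2,1,-0.15],"twist": [0,0,0],"jaw": 0},
    {"slide": [-0.2,1,-0.15],"twist": [0,0,0],"jaw": 0},
  ],
)

```text
clock: 6.4
tool_pos: [0.5007, 0.2272, 0.139]
orientation: [[0.991, 0.137, -0.002], [0.137, -0.991, -0.001], [-0.002, 0.001, -1.0]]
force: [-0.3, 0.5, -3.3]
width: 0.0257
gripper_force: 30.0
```

Emit:
jog_arm(
  deltas=[
    {"slide": [-0.2,1,0],"twist": [0,0,0],"jaw": 0},
    {"slide": [-0.2,1,0],"twist": [0,0,0],"jaw": 0},
  ],
)

```text
clock: 6.6
tool_pos: [0.4957, 0.1478, 0.1388]
orientation: [[0.99, 0.14, -0.002], [0.14, -0.99, -0.001], [-0.002, 0.0, -1.0]]
force: [0.6, 0.3, -3.8]
width: 0.0263
gripper_force: 30.0
```

Emit:
jog_arm(
  deltas=[
    {"slide": [-0.15,0.55,0],"twist": [0,0,0.1],"jaw": 0},
    {"slide": [-0.15,0.55,0],"twist": [0,0,0.246],"jaw": 0},
    {"slide": [-0.15,0.55,0],"twist": [0,0,0.246],"jaw": 0},
    {"slide": [-0.15,0.55,0],"twist": [0,0,0.246],"jaw": 0},
    {"slide": [-0.15,0.55,0],"twist": [0,0,0.246],"jaw": 0},
  ],
)

```text
clock: 7.1
tool_pos: [0.4904, 0.1042, 0.1389]
orientation: [[0.816, -0.578, -0.002], [-0.578, -0.816, -0.0], [-0.001, 0.001, -1.0]]
force: [-0.3, -0.6, -2.9]
width: 0.0256
gripper_force: 30.0
```

Emit:
jog_arm(
  deltas=[
    {"slide": [0,0,0],"twist": [0,0,0.001],"jaw": 0},
    {"slide": [0,0,0],"twist": [0,0,0.001],"jaw": 0},
  ],
)

```text
clock: 7.3
tool_pos: [0.4906, 0.1042, 0.1393]
orientation: [[0.82, -0.572, -0.001], [-0.572, -0.82, -0.0], [-0.001, 0.001, -1.0]]
force: [-0.5, -0.2, -4.5]
width: 0.0258
gripper_force: 30.0
```

```bash
python3 - <<'E'
from h import *
c=optics.calibration("wrist"); im=optics.get_image("wrist"); cv2.imwrite("pics/w5.png",im); np.savez("w5",**c)
s=telemetry.observe(); print(s["clock"],s["joint_pos"],s["tool_pos"],s["force"],s["torque"])
plan((.4914,.1035,.0947),-36.28)
for n,p in dict(A=(.4444,.138,.058),C=(.6365,-.003,.058),B=(.4874,-.0559,.058),D=(.595,.191,.058)).items(): print(n,proj(c,p))
E
```

```text
7.35 [  7.8037  16.1259 100.2691   0.0035  63.6558 132.6811] [0.4907 0.1042 0.1395] [-0.094   0.3119 -3.5433] [ 0.065   0.0506 -0.0084]
yaw0 -34.88 slide(units) [0.013 0.002 0.56 ] twist z units 0.0078
A [256.4621 269.0885]
C [265.1929 -62.0713]
B [441.2828  85.2049]
D [ 87.2299 157.5718]
```

View pics/w5.png

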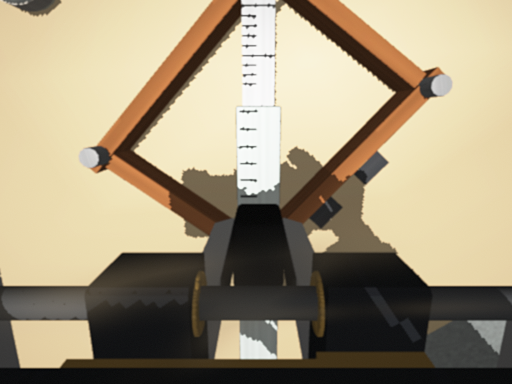

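B and D appear where predicted (441,85 and 89,157) and the bar is centred at u≈258. Lowering to the hover height of 46 mm.

Emit:
jog_arm(
  deltas=[
    {"slide": [0.013,0,0],"twist": [0,0,0.008],"jaw": 0},
    {"slide": [0.013,0,0.3],"twist": [0,0,0.008],"jaw": 0},
    {"slide": [0.013,0,0.56],"twist": [0,0,0.008],"jaw": 0},
    {"slide": [0.013,0,0.56],"twist": [0,0,0.008],"jaw": 0},
    {"slide": [0.013,0,0.56],"twist": [0,0,0.008],"jaw": 0},
  ],
)

```text
clock: 7.85
tool_pos: [0.4919, 0.1035, 0.0957]
orientation: [[0.803, -0.596, -0.0], [-0.596, -0.803, 0.0], [-0.0, 0.0, -1.0]]
force: [1.0, -0.6, -2.5]
width: 0.0258
gripper_force: 30.0
```

```bash
cat >> h.py <<'E'
def rep(xyz=None,yaw=None):
    s=telemetry.observe(); R=np.array(s["orientation"])
    print("t",s["clock"],"tcp",s["tool_pos"],"f_tool",R.T@s["force"],"tq",R.T@s["torque"],"w",s["width"])
    if xyz is not None: plan(xyz,yaw)
E
python3 - <<'E'
from h import *
rep((.4914,.1035,.0947),-36.28)
s=optics.get_image("scene"); cv2.imwrite("pics/s5.png",cv2.resize(s[100:250,170:370],None,fx=4,fy=4,interpolation=cv2.INTER_CUBIC))
E
```

```text
t 7.85 tcp [0.4919 0.1035 0.0957] f_tool [ 1.1762 -0.063   2.4981] tq [ 0.0419 -0.0352  0.0237] w 0.025809895185140343
yaw0 -36.55 slide(units) [-0.005  0.003  0.012] twist z units -0.0015
```

View pics/s5.png

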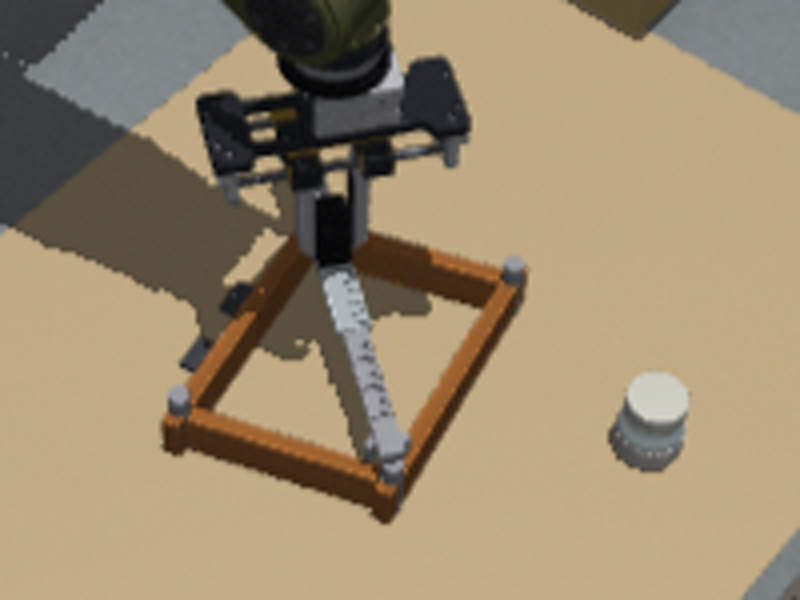

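The nose shoe is just inside post C at about (390,465), with the bar over A. Advancing along the rule.

Emit:
jog_arm(
  deltas=[
    {"slide": [0.1,0.003,0.01],"twist": [0,0,-0.0015],"jaw": 0},
    {"slide": [0.25,0.003,0.01],"twist": [0,0,-0.0015],"jaw": 0},
    {"slide": [0.4,0.003,0.01],"twist": [0,0,-0.0015],"jaw": 0},
    {"slide": [0.52,0.003,0.01],"twist": [0,0,-0.0015],"jaw": 0},
    {"slide": [0.52,0.003,0.01],"twist": [0,0,-0.0015],"jaw": 0},
  ],
)

```text
clock: 8.4
tool_pos: [0.5262, 0.0776, 0.0947]
orientation: [[0.805, -0.593, 0.001], [-0.593, -0.805, 0.0], [0.001, -0.001, -1.0]]
force: [-1.6, 2.7, -1.2]
width: 0.0256
gripper_force: 30.0
```

```bash
python3 - <<'E'
from h import *
rep((.5371,.070,.0947),-36.28)
c=optics.calibration("wrist"); im=optics.get_image("wrist"); cv2.imwrite("pics/w6.png",im); np.savez("w6",**c)
for n,p in dict(C=(.6365,-.003,.058),B=(.4874,-.0559,.058),D=(.595,.191,.058)).items(): print(n,proj(c,p))
for n,uv in dict(B=(0,0)).items(): pass
for n,p in dict(C=(.6365,-.003,.058),B=(.4874,-.0559,.058),D=(.595,.191,.058)).items():
    try: b=blob(im,proj(c,p),12,lambda h:(h[...,1]<60)&(h[...,2]>150)); print(n,b,ray(c,b[0],.058))
    except Exception as e: print(n,e)
E
```

```text
t 8.4 tcp [0.5262 0.0776 0.0947] f_tool [-2.8984 -1.2012  1.1586] tq [ 0.222  -0.2209 -0.1367] w 0.025599758402063504
yaw0 -36.36 slide(units) [ 0.167 -0.004 -0.   ] twist z units -0.0004
C [257.497 -13.111]
B [468.6596 147.8504]
D [ 59.4095 237.9276]
C OpenCV(4.12.0) /io/opencv/modules/imgproc/src/color.cpp:199: error: (-215:Assertion failed) !_src.empty() in function 'cvtColor'

B (array([470.1408, 147.944 ]), np.int32(554)) [ 0.4868 -0.0566  0.058 ]
D (array([ 60.3245, 237.3777]), np.int32(413)) [0.5949 0.1902 0.058 ]
```

Emit:
jog_arm(
  deltas=[
    {"slide": [0.03,0,0],"twist": [0,0,0],"jaw": 0},
    {"slide": [0.06,0,0],"twist": [0,0,0],"jaw": 0},
  ],
)

```text
clock: 8.65
tool_pos: [0.5287, 0.0757, 0.0945]
orientation: [[0.806, -0.592, -0.0], [-0.592, -0.806, 0.0], [-0.0, 0.0, -1.0]]
force: [-3.1, 2.8, -0.4]
width: 0.0258
gripper_force: 30.0
```

Emit:
jog_arm(
  deltas=[
    {"slide": [0.015,0,0],"twist": [0,0,0],"jaw": 0},
    {"slide": [0.03,0,0],"twist": [0,0,0],"jaw": 0},
  ],
)

```text
clock: 8.85
tool_pos: [0.5307, 0.0742, 0.0945]
orientation: [[0.806, -0.592, -0.0], [-0.592, -0.806, 0.0], [-0.0, 0.0, -1.0]]
force: [-3.0, 2.2, -0.2]
width: 0.0256
gripper_force: 30.0
```

Emit:
jog_arm(
  deltas=[
    {"slide": [0.015,0,0],"twist": [0,0,0],"jaw": 0},
    {"slide": [0.025,0,0],"twist": [0,0,0],"jaw": 0},
  ],
)

```text
clock: 9.05
tool_pos: [0.5324, 0.073, 0.0944]
orientation: [[0.806, -0.592, -0.0], [-0.592, -0.806, 0.0], [-0.0, 0.0, -1.0]]
force: [-3.9, 1.8, -1.2]
width: 0.0257
gripper_force: 30.0
```

Emit:
jog_arm(
  deltas=[
    {"slide": [0.01,0,0],"twist": [0,0,0],"jaw": 0},
    {"slide": [0.015,0,0],"twist": [0,0,0],"jaw": 0},
  ],
)

```text
clock: 9.25
tool_pos: [0.5334, 0.0723, 0.0945]
orientation: [[0.806, -0.592, 0.0], [-0.592, -0.806, 0.0], [-0.0, -0.0, -1.0]]
force: [-3.4, 3.1, -0.6]
width: 0.0259
gripper_force: 30.0
```

Emit:
jog_arm(
  deltas=[
    {"slide": [0.01,0,0],"twist": [0,0,0],"jaw": 0},
    {"slide": [0.015,0,0],"twist": [0,0,0],"jaw": 0},
  ],
)

```text
clock: 9.45
tool_pos: [0.5344, 0.0716, 0.0945]
orientation: [[0.806, -0.592, 0.0], [-0.592, -0.806, 0.0], [-0.0, -0.0, -1.0]]
force: [-1.9, 3.1, -0.7]
width: 0.0258
gripper_force: 30.0
```

Emit:
jog_arm(
  deltas=[
    {"slide": [0.01,0,0],"twist": [0,0,0],"jaw": 0},
    {"slide": [0.015,0,0],"twist": [0,0,0],"jaw": 0},
  ],
)

```text
clock: 9.65
tool_pos: [0.5353, 0.0708, 0.0944]
orientation: [[0.806, -0.592, -0.0], [-0.592, -0.806, -0.0], [-0.0, 0.0, -1.0]]
force: [-2.5, 2.4, -1.2]
width: 0.0256
gripper_force: 30.0
```

Emit:
jog_arm(
  deltas=[
    {"slide": [0.01,0,0],"twist": [0,0,0],"jaw": 0},
    {"slide": [0.015,0,0],"twist": [0,0,0],"jaw": 0},
  ],
)

```text
clock: 9.85
tool_pos: [0.5363, 0.0701, 0.0944]
orientation: [[0.806, -0.592, -0.0], [-0.592, -0.806, 0.0], [-0.0, -0.0, -1.0]]
force: [-3.1, 3.1, -0.8]
width: 0.0257
gripper_force: 30.0
```

Emit:
jog_arm(
  deltas=[
    {"slide": [0.01,0,0],"twist": [0,0,0],"jaw": 0},
    {"slide": [0.015,0,0],"twist": [0,0,0],"jaw": 0},
  ],
)

```text
clock: 10.05
tool_pos: [0.5373, 0.0694, 0.0945]
orientation: [[0.806, -0.592, 0.0], [-0.592, -0.806, 0.0], [0.0, -0.0, -1.0]]
force: [-2.5, 3.5, 0.4]
width: 0.0258
gripper_force: 30.0
```

Emit:
jog_arm(
  deltas=[
    {"slide": [0.01,0,0],"twist": [0,0,0],"jaw": 0},
    {"slide": [0.015,0,0],"twist": [0,0,0],"jaw": 0},
  ],
)

```text
clock: 10.25
tool_pos: [0.5382, 0.0687, 0.0944]
orientation: [[0.806, -0.592, -0.0], [-0.592, -0.806, 0.0], [-0.0, 0.0, -1.0]]
force: [-3.4, 2.6, -0.2]
width: 0.0259
gripper_force: 30.0
```

```bash
python3 - <<'E'
from h import *
rep()
E
```

```text
t 10.25 tcp [0.5382 0.0687 0.0944] f_tool [-4.2866 -0.1303  0.242 ] tq [ 0.3396 -0.6585 -0.1297] w 0.025887538380471833
```

Emit:
jog_arm(
  deltas=[
    {"slide": [0.01,0,0],"twist": [0,0,0],"jaw": 0},
    {"slide": [0.015,0,0],"twist": [0,0,0],"jaw": 0},
  ],
)

```text
clock: 10.45
tool_pos: [0.5392, 0.068, 0.0944]
orientation: [[0.806, -0.592, 0.0], [-0.592, -0.806, -0.0], [0.0, -0.0, -1.0]]
force: [-3.1, 2.6, -1.5]
width: 0.0259
gripper_force: 30.0
```

Emit:
jog_arm(
  deltas=[
    {"slide": [0.01,0,0],"twist": [0,0,0],"jaw": 0},
    {"slide": [0.015,0,0],"twist": [0,0,0],"jaw": 0},
  ],
)

```text
clock: 10.65
tool_pos: [0.5402, 0.0673, 0.0945]
orientation: [[0.806, -0.592, -0.0], [-0.592, -0.806, 0.0], [-0.0, -0.0, -1.0]]
force: [-2.5, 3.2, -0.6]
width: 0.0259
gripper_force: 30.0
```

```bash
python3 - <<'E'
from h import *
rep()
t=optics.get_image("top"); cv2.imwrite("pics/t7.png",cv2.resize(t[150:260,180:310],None,fx=5,fy=5,interpolation=cv2.INTER_CUBIC))
E
```

```text
t 10.65 tcp [0.5402 0.0673 0.0945] f_tool [-3.9439 -1.1014  0.5742] tq [ 0.2544 -0.7093 -0.1512] w 0.02594540692650353
```

Emit:
jog_arm(
  deltas=[
    {"slide": [0.01,0,0],"twist": [0,0,0],"jaw": 0},
    {"slide": [0.015,0,0],"twist": [0,0,0],"jaw": 0},
  ],
)

```text
clock: 10.9
tool_pos: [0.5407, 0.0669, 0.0943]
orientation: [[0.806, -0.592, -0.001], [-0.592, -0.806, 0.001], [-0.001, 0.0, -1.0]]
force: [-6.7, 6.5, -0.4]
width: 0.0257
gripper_force: 30.0
```

Emit:
jog_arm(
  deltas=[
    {"slide": [0.01,0,0],"twist": [0,0,0],"jaw": 0},
    {"slide": [0.015,0,0],"twist": [0,0,0],"jaw": 0},
  ],
)

```text
clock: 11.1
tool_pos: [0.541, 0.0668, 0.0939]
orientation: [[0.806, -0.592, -0.003], [-0.592, -0.806, 0.002], [-0.003, 0.001, -1.0]]
force: [-10.2, 11.1, 0.1]
width: 0.026
gripper_force: 30.0
```

Emit:
jog_arm(
  deltas=[
    {"slide": [0.01,0,0],"twist": [0,0,0],"jaw": 0},
    {"slide": [0.015,0,0],"twist": [0,0,0],"jaw": 0},
  ],
)

```text
clock: 11.3
tool_pos: [0.5413, 0.0666, 0.0936]
orientation: [[0.806, -0.592, -0.005], [-0.592, -0.806, 0.002], [-0.005, 0.001, -1.0]]
force: [-13.4, 14.7, -1.6]
width: 0.0257
gripper_force: 30.0
```

```bash
python3 - <<'E'
from h import *
rep()
c=optics.calibration("wrist"); im=optics.get_image("wrist"); cv2.imwrite("pics/w8.png",im)
for n,p in dict(B=(.4874,-.0559,.058),D=(.595,.191,.058)).items():
    b=blob(im,proj(c,p),12,lambda h:(h[...,1]<60)&(h[...,2]>150)); print(n,b,ray(c,b[0],.058))
E
```

```text
t 11.3 tcp [0.5413 0.0666 0.0936] f_tool [-19.5279  -3.9489   1.686 ] tq [ 0.9956 -3.6976  0.0261] w 0.025734200496291403
B (array([466.1971, 178.3065]), np.int32(558)) [ 0.4867 -0.0563  0.058 ]
D (array([ 63.1572, 263.2552]), np.int32(388)) [0.5952 0.1901 0.058 ]
```

View pics/w8.png

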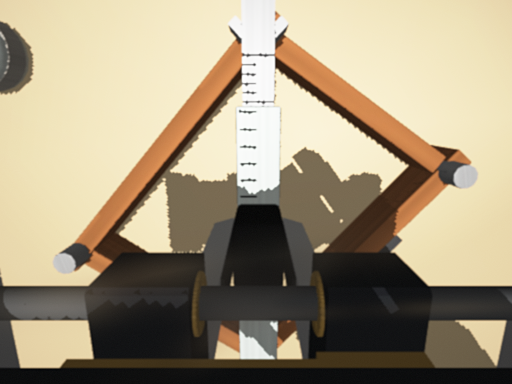

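The rule is seated: the nose shoe is on C and the wrist force is 19.5 N, still under 25. I'll ease back to about 10 N and hold.

Emit:
jog_arm(
  deltas=[
    {"slide": [-0.024,0,0],"twist": [0,0,0],"jaw": 0},
    {"slide": [-0.024,0,0],"twist": [0,0,0],"jaw": 0},
  ],
)

```text
clock: 11.55
tool_pos: [0.5407, 0.0668, 0.0938]
orientation: [[0.806, -0.592, -0.002], [-0.592, -0.806, 0.001], [-0.002, 0.001, -1.0]]
force: [-4.3, 5.9, -4.8]
width: 0.0259
gripper_force: 30.0
```

Emit:
jog_arm(
  deltas=[
    {"slide": [0,0,0],"twist": [0,0,0],"jaw": 0},
  ],
)

```text
clock: 11.65
tool_pos: [0.5407, 0.0669, 0.0938]
orientation: [[0.806, -0.592, -0.002], [-0.592, -0.806, 0.001], [-0.002, 0.001, -1.0]]
force: [-4.4, 7.0, -3.5]
width: 0.0259
gripper_force: 30.0
```

Emit:
jog_arm(
  deltas=[
    {"slide": [0.007,0,0],"twist": [0,0,0],"jaw": 0},
    {"slide": [0.007,0,0],"twist": [0,0,0],"jaw": 0},
    {"slide": [0.007,0,0],"twist": [0,0,0],"jaw": 0},
  ],
)

```text
clock: 11.95
tool_pos: [0.5408, 0.0668, 0.0937]
orientation: [[0.806, -0.592, -0.003], [-0.592, -0.806, 0.001], [-0.003, 0.001, -1.0]]
force: [-7.0, 9.3, -3.1]
width: 0.0257
gripper_force: 30.0
```

Emit:
jog_arm(
  deltas=[
    {"slide": [0,0,0],"twist": [0,0,0],"jaw": 0},
    {"slide": [0,0,0],"twist": [0,0,0],"jaw": 0},
    {"slide": [0,0,0],"twist": [0,0,0],"jaw": 0},
    {"slide": [0,0,0],"twist": [0,0,0],"jaw": 0},
    {"slide": [0,0,0],"twist": [0,0,0],"jaw": 0},
  ],
)

```text
clock: 12.45
tool_pos: [0.5408, 0.0668, 0.0937]
orientation: [[0.806, -0.592, -0.003], [-0.592, -0.806, 0.001], [-0.003, 0.001, -1.0]]
force: [-6.8, 8.8, -2.7]
width: 0.0255
gripper_force: 30.0
```

Emit:
jog_arm(
  deltas=[
    {"slide": [0,0,0],"twist": [0,0,0],"jaw": 0},
    {"slide": [0,0,0],"twist": [0,0,0],"jaw": 0},
    {"slide": [0,0,0],"twist": [0,0,0],"jaw": 0},
    {"slide": [0,0,0],"twist": [0,0,0],"jaw": 0},
    {"slide": [0,0,0],"twist": [0,0,0],"jaw": 0},
  ],
)

```text
clock: 12.95
tool_pos: [0.5408, 0.0668, 0.0937]
orientation: [[0.806, -0.592, -0.003], [-0.592, -0.806, 0.001], [-0.003, 0.001, -1.0]]
force: [-7.5, 8.9, -3.0]
width: 0.0257
gripper_force: 30.0
```

```bash
python3 - <<'E'
from h import *
rep()
c=optics.calibration("wrist"); im=optics.get_image("wrist"); cv2.imwrite("pics/w9.png",im); np.savez("w9",**c)
s=telemetry.observe();R=np.array(s["orientation"])
for n,p in dict(B=(.4874,-.0559,.058),D=(.595,.191,.058)).items():
    b=blob(im,proj(c,p),12,lambda h:(h[...,1]<60)&(h[...,2]>150)); print(n,b,ray(c,b[0],.058))
E
```

```text
t 12.95 tcp [0.5408 0.0668 0.0937] f_tool [-11.3322  -2.747    3.0567] tq [ 0.7716 -2.3623 -0.0936] w 0.0256761757504877
B (array([466.1634, 177.2711]), np.int32(557)) [ 0.4868 -0.0564  0.058 ]
D (array([ 63.0202, 262.6625]), np.int32(397)) [0.5951 0.1901 0.058 ]
```

Diagonal 1 was held at about 11 N for over a second and the frame is unmoved. Now I retract, lift and turn for diagonal 2.

Emit:
jog_arm(
  deltas=[
    {"slide": [-0.2,0,0],"twist": [0,0,0],"jaw": 0},
    {"slide": [-0.5,0,0],"twist": [0,0,0],"jaw": 0},
    {"slide": [-0.78,0,0],"twist": [0,0,0],"jaw": 0},
    {"slide": [-0.78,0,0],"twist": [0,0,0],"jaw": 0},
  ],
)

```text
clock: 13.4
tool_pos: [0.4903, 0.1037, 0.0943]
orientation: [[0.807, -0.591, -0.001], [-0.591, -0.807, -0.0], [-0.0, 0.001, -1.0]]
force: [0.0, -0.7, -2.8]
width: 0.026
gripper_force: 30.0
```

Emit:
jog_arm(
  deltas=[
    {"slide": [0,0,-0.3],"twist": [0,0,0],"jaw": 0},
    {"slide": [0,0,-0.65],"twist": [0,0,0],"jaw": 0},
    {"slide": [0,0,-0.65],"twist": [0,0,0],"jaw": 0},
  ],
)

```text
clock: 13.7
tool_pos: [0.4937, 0.1027, 0.1495]
orientation: [[0.806, -0.592, 0.006], [-0.592, -0.806, 0.0], [0.005, -0.004, -1.0]]
force: [-0.2, -0.2, -3.7]
width: 0.0256
gripper_force: 30.0
```

Emit:
jog_arm(
  deltas=[
    {"slide": [0,0,0],"twist": [0,0,-0.05],"jaw": 0},
    {"slide": [0,0,0],"twist": [0,0,-0.23],"jaw": 0},
    {"slide": [0,0,0],"twist": [0,0,-0.23],"jaw": 0},
    {"slide": [0,0,0],"twist": [0,0,-0.23],"jaw": 0},
    {"slide": [0,0,0],"twist": [0,0,-0.23],"jaw": 0},
  ],
)

```text
clock: 14.2
tool_pos: [0.4917, 0.1024, 0.145]
orientation: [[0.996, 0.094, -0.001], [0.094, -0.996, -0.0], [-0.001, 0.0, -1.0]]
force: [-0.0, 0.3, -3.4]
width: 0.0257
gripper_force: 30.0
```

Emit:
jog_arm(
  deltas=[
    {"slide": [0,0,0],"twist": [0,0,-0.23],"jaw": 0},
    {"slide": [0,0,0],"twist": [0,0,-0.23],"jaw": 0},
    {"slide": [0,0,0],"twist": [0,0,-0.23],"jaw": 0},
    {"slide": [0,0,0],"twist": [0,0,-0.23],"jaw": 0},
    {"slide": [0,0,0],"twist": [0,0,-0.23],"jaw": 0},
  ],
)

```text
clock: 14.7
tool_pos: [0.4917, 0.1024, 0.145]
orientation: [[0.684, 0.729, -0.001], [0.729, -0.684, -0.0], [-0.001, -0.0, -1.0]]
force: [-0.5, -0.0, -3.3]
width: 0.0255
gripper_force: 30.0
```

```bash
python3 - <<'E'
from h import *
rep((.5228,.0253,.14),66.31)
E
```

```text
t 14.7 tcp [0.4917 0.1024 0.145 ] f_tool [-0.3407 -0.3327  3.2589] tq [-0.0634 -0.0233 -0.0179] w 0.02550806505290895
yaw0 46.82 slide(units) [-0.437  0.943  0.063] twist z units -0.1083
```

Emit:
jog_arm(
  deltas=[
    {"slide": [-0.44,0.94,0.06],"twist": [0,0,-0.108],"jaw": 0},
    {"slide": [-0.44,0.94,0.06],"twist": [0,0,-0.108],"jaw": 0},
    {"slide": [-0.44,0.94,0.06],"twist": [0,0,-0.108],"jaw": 0},
    {"slide": [-0.44,0.94,0.06],"twist": [0,0,-0.108],"jaw": 0},
    {"slide": [-0.44,0.94,0.06],"twist": [0,0,-0.108],"jaw": 0},
  ],
)

```text
clock: 15.2
tool_pos: [0.5217, 0.0256, 0.1407]
orientation: [[0.41, 0.912, -0.001], [0.912, -0.41, -0.0], [-0.0, -0.001, -1.0]]
force: [-0.6, -0.1, -3.7]
width: 0.0257
gripper_force: 30.0
```

```bash
python3 - <<'E'
from h import *
c=optics.calibration("wrist"); im=optics.get_image("wrist"); cv2.imwrite("pics/w10.png",im)
for n,p in dict(A=(.4444,.138,.058),B=(.487,-.0563,.058),C=(.6365,-.003,.058),D=(.5951,.1901,.058)).items():
    try: b=blob(im,proj(c,p),12,lambda h:(h[...,1]<60)&(h[...,2]>150)); print(n,proj(c,p),b,ray(c,b[0],.058))
    except Exception as e: print(n,proj(c,p),"out")
w=(cv2.cvtColor(im,cv2.COLOR_BGR2HSV)[...,1]<40)&(im.max(2)>170)
for r in (60,120,160): x=np.where(w[r,230:290])[0]+230; print(r,x.min(),x.max())
rep((.5228,.0253,.0947),66.31)
E
```

```text
A [103.2796 112.9332] (array([101.2671, 113.6406]), np.int32(498)) [0.4428 0.1382 0.058 ]
B [261.3937 303.5737] out
C [408.0717 178.8717] (array([411.3478, 179.2449]), np.int32(437)) [ 0.6388 -0.0043  0.058 ]
D [259.1572 -56.5459] (array([260.3465, -52.3885]), np.int32(381)) [0.5948 0.1876 0.058 ]
60 242 275
120 236 289
160 258 289
t 15.25 tcp [0.5217 0.0259 0.141 ] f_tool [ 0.2032 -0.7146  3.8415] tq [-0.098   0.0227  0.0276] w 0.025620010700101423
yaw0 65.85 slide(units) [-0.001  0.015  0.579] twist z units -0.0026
```

Emit:
jog_arm(
  deltas=[
    {"slide": [0,0.013,0],"twist": [0,0,-0.0026],"jaw": 0},
    {"slide": [0,0.013,0.3],"twist": [0,0,-0.0026],"jaw": 0},
    {"slide": [0,0.013,0.58],"twist": [0,0,-0.0026],"jaw": 0},
    {"slide": [0,0.013,0.58],"twist": [0,0,-0.0026],"jaw": 0},
    {"slide": [0,0.013,0.58],"twist": [0,0,-0.0026],"jaw": 0},
  ],
)

```text
clock: 15.75
tool_pos: [0.523, 0.0255, 0.0958]
orientation: [[0.4, 0.917, -0.0], [0.917, -0.4, -0.0], [-0.0, 0.0, -1.0]]
force: [0.2, 1.1, -3.0]
width: 0.0255
gripper_force: 30.0
```

```bash
python3 - <<'E'
from h import *
s=optics.get_image("scene"); cv2.imwrite("pics/s11.png",cv2.resize(s[100:250,170:370],None,fx=4,fy=4,interpolation=cv2.INTER_CUBIC))
B=np.array([.487,-.0563]);u=np.array([np.cos(np.radians(66.31)),np.sin(np.radians(66.31))])
rep((*(B+u*.1199),.0942),66.31)
E
```

```text
t 15.8 tcp [0.5234 0.0254 0.0964] f_tool [ 0.2065 -0.3546  3.3941] tq [-0.0304  0.0346  0.0034] w 0.025557526822118804
yaw0 66.42 slide(units) [ 0.38  -0.006  0.027] twist z units 0.0006
```

View pics/s11.png

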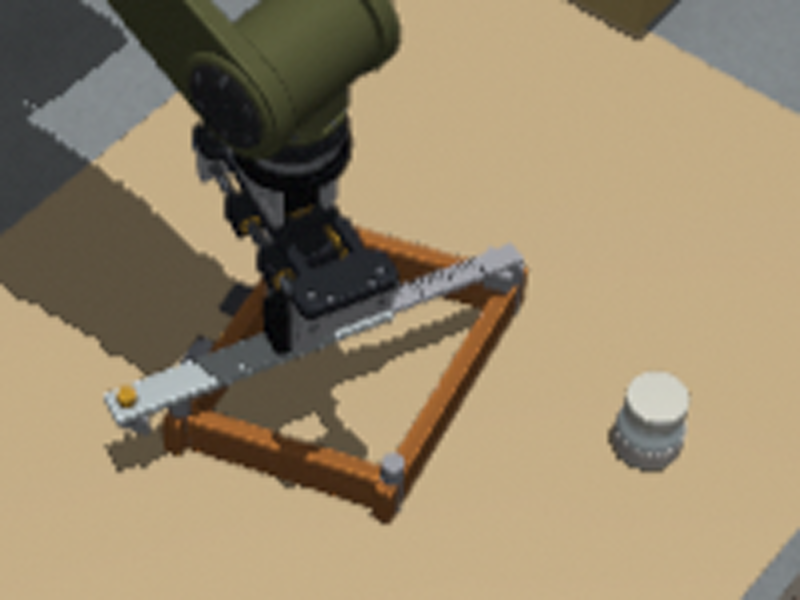

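The hook, under the screw at (127,395), hangs beyond post B at (180,405), and the nose shoe is inside D at (505,280). Advancing 22 mm, then in fine steps.

Emit:
jog_arm(
  deltas=[
    {"slide": [0.08,-0.005,0.02],"twist": [0,0,0.0006],"jaw": 0},
    {"slide": [0.16,-0.005,0.02],"twist": [0,0,0.0006],"jaw": 0},
    {"slide": [0.23,-0.005,0.02],"twist": [0,0,0.0006],"jaw": 0},
    {"slide": [0.27,-0.005,0.02],"twist": [0,0,0.0006],"jaw": 0},
    {"slide": [0.28,-0.005,0.02],"twist": [0,0,0.0006],"jaw": 0},
  ],
)

```text
clock: 16.3
tool_pos: [0.5319, 0.0462, 0.094]
orientation: [[0.402, 0.916, 0.001], [0.916, -0.402, -0.0], [0.0, 0.001, -1.0]]
force: [-0.1, -2.8, -0.8]
width: 0.0257
gripper_force: 30.0
```

Emit:
jog_arm(
  deltas=[
    {"slide": [0.015,0,0],"twist": [0,0,0],"jaw": 0},
    {"slide": [0.03,0,0],"twist": [0,0,0],"jaw": 0},
  ],
)

```text
clock: 16.5
tool_pos: [0.5326, 0.048, 0.0938]
orientation: [[0.402, 0.916, 0.0], [0.916, -0.402, -0.0], [0.0, 0.0, -1.0]]
force: [1.3, -4.0, -1.2]
width: 0.0259
gripper_force: 30.0
```

```bash
python3 - <<'E'
from h import *
B=np.array([.487,-.0563]);u=np.array([np.cos(np.radians(66.31)),np.sin(np.radians(66.31))])
rep((*(B+u*.1199),.0942),66.31)
E
```

```text
t 16.5 tcp [0.5326 0.048  0.0938] f_tool [-3.1165  2.8073  1.1615] tq [-0.4836 -0.2352  0.286 ] w 0.02587084224450564
yaw0 66.28 slide(units) [ 0.076  0.002 -0.005] twist z units -0.0002
```

Emit:
jog_arm(
  deltas=[
    {"slide": [0.015,0,0],"twist": [0,0,0],"jaw": 0},
    {"slide": [0.03,0,0],"twist": [0,0,0],"jaw": 0},
  ],
)

```text
clock: 16.7
tool_pos: [0.5334, 0.05, 0.0936]
orientation: [[0.402, 0.916, -0.0], [0.916, -0.402, -0.001], [-0.001, 0.0, -1.0]]
force: [0.3, -11.1, -2.5]
width: 0.026
gripper_force: 30.0
```

Emit:
jog_arm(
  deltas=[
    {"slide": [0.01,0,0],"twist": [0,0,0],"jaw": 0},
    {"slide": [0.015,0,0],"twist": [0,0,0],"jaw": 0},
  ],
)

```text
clock: 16.9
tool_pos: [0.5336, 0.0502, 0.0933]
orientation: [[0.402, 0.916, -0.001], [0.916, -0.402, -0.002], [-0.003, -0.0, -1.0]]
force: [-2.6, -14.2, -2.1]
width: 0.0258
gripper_force: 30.0
```

Emit:
jog_arm(
  deltas=[
    {"slide": [0.01,0,0],"twist": [0,0,0],"jaw": 0},
    {"slide": [0.013,0,0],"twist": [0,0,0],"jaw": 0},
  ],
)

```text
clock: 17.1
tool_pos: [0.5339, 0.0507, 0.0933]
orientation: [[0.402, 0.916, -0.002], [0.916, -0.402, -0.003], [-0.003, -0.0, -1.0]]
force: [-2.0, -17.0, -1.6]
width: 0.0258
gripper_force: 30.0
```

Contact at about 16 N along the rule and 5 N sideways. I'll ease back and shift slightly sideways to centre.

Emit:
jog_arm(
  deltas=[
    {"slide": [-0.012,0.01,0],"twist": [0,0,0],"jaw": 0},
    {"slide": [-0.012,0.01,0],"twist": [0,0,0],"jaw": 0},
  ],
)

```text
clock: 17.3
tool_pos: [0.5343, 0.0505, 0.0932]
orientation: [[0.402, 0.916, -0.001], [0.916, -0.402, -0.001], [-0.001, -0.001, -1.0]]
force: [-0.7, -7.7, -3.7]
width: 0.0258
gripper_force: 30.0
```

```bash
python3 - <<'E'
from h import *
rep()
c=optics.calibration("wrist"); im=optics.get_image("wrist"); cv2.imwrite("pics/w12.png",im); np.savez("w12",**c)
for n,p in dict(A=(.4444,.138,.058),C=(.6365,-.003,.058)).items():
    b=blob(im,proj(c,p),12,lambda h:(h[...,1]<60)&(h[...,2]>150)); print(n,b,ray(c,b[0],.058))
a,b=cv2.imread("pics/w9.png"),im
cv2.imwrite("pics/cmp.png",np.hstack([a[0:300,100:480],b[0:300,60:440]]))
E
```

```text
t 17.3 tcp [0.5343 0.0505 0.0932] f_tool [-7.3755  2.4256  3.6718] tq [-0.5636 -1.5     0.0867] w 0.025826765997329987
A (array([ 69.5151, 157.198 ]), np.int32(596)) [0.4437 0.138  0.058 ]
C (array([436.5409, 236.5465]), np.int32(538)) [ 0.6375 -0.0041  0.058 ]
```

View pics/cmp.png

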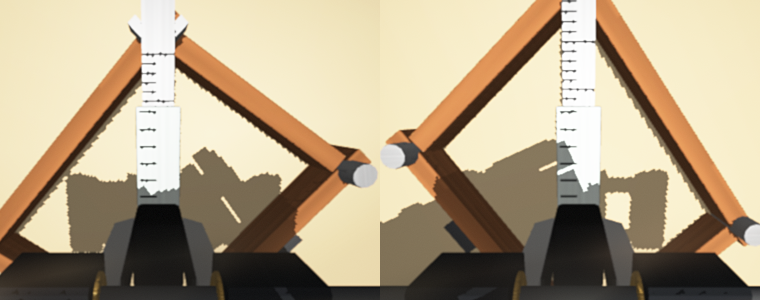

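Left is diagonal 1 and right is diagonal 2; the long tick moves from v≈53 to v≈41, so the slide is further out on diagonal 2. Nothing has moved. Pressing to 10 N and holding.

Emit:
jog_arm(
  deltas=[
    {"slide": [0.008,0.005,0],"twist": [0,0,0],"jaw": 0},
    {"slide": [0.008,0.005,0],"twist": [0,0,0],"jaw": 0},
    {"slide": [0.008,0.005,0],"twist": [0,0,0],"jaw": 0},
  ],
)

```text
clock: 17.65
tool_pos: [0.5348, 0.051, 0.0932]
orientation: [[0.402, 0.916, -0.002], [0.916, -0.402, -0.001], [-0.002, -0.001, -1.0]]
force: [-0.5, -7.9, -2.5]
width: 0.0256
gripper_force: 30.0
```

Emit:
jog_arm(
  deltas=[
    {"slide": [0,0,0],"twist": [0,0,0],"jaw": 0},
    {"slide": [0,0,0],"twist": [0,0,0],"jaw": 0},
    {"slide": [0,0,0],"twist": [0,0,0],"jaw": 0},
    {"slide": [0,0,0],"twist": [0,0,0],"jaw": 0},
    {"slide": [0,0,0],"twist": [0,0,0],"jaw": 0},
  ],
)

```text
clock: 18.15
tool_pos: [0.5348, 0.051, 0.0932]
orientation: [[0.402, 0.916, -0.002], [0.916, -0.402, -0.001], [-0.002, -0.001, -1.0]]
force: [-1.7, -9.0, -3.7]
width: 0.0258
gripper_force: 30.0
```

Emit:
jog_arm(
  deltas=[
    {"slide": [0,0,0],"twist": [0,0,0],"jaw": 0},
    {"slide": [0,0,0],"twist": [0,0,0],"jaw": 0},
    {"slide": [0,0,0],"twist": [0,0,0],"jaw": 0},
    {"slide": [0,0,0],"twist": [0,0,0],"jaw": 0},
    {"slide": [0,0,0],"twist": [0,0,0],"jaw": 0},
  ],
)

```text
clock: 18.65
tool_pos: [0.5348, 0.051, 0.0932]
orientation: [[0.402, 0.916, -0.002], [0.916, -0.402, -0.001], [-0.002, -0.001, -1.0]]
force: [-1.9, -8.9, -3.0]
width: 0.026
gripper_force: 30.0
```

```bash
python3 - <<'E'
from h import *
rep()
im=optics.get_image("wrist"); cv2.imwrite("pics/w13.png",im)
# tick rows along the slide (left-hand ticks) in both measurements
for f in ("w9","w13"):
    g=cv2.imread(f"pics/{f}.png").max(2).astype(float)
    G=cv2.resize(g,None,fx=1,fy=4,interpolation=cv2.INTER_CUBIC); p=G[:4*105,244:252].mean(1)
    mn=[round(i/4,2) for i in range(2,len(p)-2) if p[i]<p[i-1] and p[i]<=p[i+1] and p[i]<np.median(p)-25]
    q=G[:4*105,262:270].mean(1); lg=[round(i/4,2) for i in range(2,len(q)-2) if q[i]<q[i-1] and q[i]<=q[i+1] and q[i]<np.median(q)-25]
    print(f,mn,"long",lg)
E
```

```text
t 18.65 tcp [0.5348 0.051  0.0932] f_tool [-8.928   1.8866  3.0419] tq [-0.4641 -1.6653 -0.0484] w 0.02599026835429379
w9 [54.25, 63.5, 73.25, 82.75, 91.5, 101.25] long [54.25, 101.25]
w13 [2.5, 12.75, 22.5, 32.75, 42.75, 52.5, 62.25, 71.75, 81.25, 90.25, 99.5] long [42.5, 90.5]
```

Diagonal 2 was held at 9 N for a second. The ticks show a reading difference of about 31 mm, so the far rail has to go about 19.7 mm right. Now I retract, lift, rotate and carry the rule back to its original spot.

Emit:
jog_arm(
  deltas=[
    {"slide": [-0.2,0,0],"twist": [0,0,0],"jaw": 0},
    {"slide": [-0.42,0,0],"twist": [0,0,0],"jaw": 0},
    {"slide": [-0.42,0,0],"twist": [0,0,0],"jaw": 0},
  ],
)

```text
clock: 19.0
tool_pos: [0.5208, 0.0194, 0.0934]
orientation: [[0.403, 0.915, -0.001], [0.915, -0.403, 0.0], [-0.0, -0.001, -1.0]]
force: [-0.3, 0.4, -2.5]
width: 0.0256
gripper_force: 30.0
```

Emit:
jog_arm(
  deltas=[
    {"slide": [0,0,-0.3],"twist": [0,0,0],"jaw": 0},
    {"slide": [0,0,-0.65],"twist": [0,0,0],"jaw": 0},
    {"slide": [0,0,-0.65],"twist": [0,0,0],"jaw": 0},
  ],
)

```text
clock: 19.3
tool_pos: [0.5232, 0.0209, 0.1487]
orientation: [[0.402, 0.916, 0.006], [0.916, -0.402, 0.0], [0.003, 0.005, -1.0]]
force: [0.4, -0.6, -4.2]
width: 0.0254
gripper_force: 30.0
```

Emit:
jog_arm(
  deltas=[
    {"slide": [0,0,0],"twist": [0,0,0.05],"jaw": 0},
    {"slide": [0,0,0],"twist": [0,0,0.2],"jaw": 0},
    {"slide": [0,0,0],"twist": [0,0,0.2],"jaw": 0},
    {"slide": [0,0,0],"twist": [0,0,0.2],"jaw": 0},
    {"slide": [0,0,0],"twist": [0,0,0.2],"jaw": 0},
  ],
)

```text
clock: 19.8
tool_pos: [0.5213, 0.021, 0.1444]
orientation: [[0.865, 0.502, -0.001], [0.502, -0.865, 0.0], [-0.001, -0.001, -1.0]]
force: [-1.0, 0.4, -3.6]
width: 0.0255
gripper_force: 30.0
```

Emit:
jog_arm(
  deltas=[
    {"slide": [0,0,0],"twist": [0,0,0.124],"jaw": 0},
    {"slide": [0,0,0],"twist": [0,0,0.124],"jaw": 0},
    {"slide": [0,0,0],"twist": [0,0,0.124],"jaw": 0},
    {"slide": [0,0,0],"twist": [0,0,0.124],"jaw": 0},
  ],
)

```text
clock: 20.2
tool_pos: [0.5215, 0.0209, 0.1448]
orientation: [[0.99, 0.14, -0.001], [0.14, -0.99, 0.0], [-0.001, -0.0, -1.0]]
force: [0.8, 0.8, -3.9]
width: 0.0255
gripper_force: 30.0
```

```bash
python3 - <<'E'
from h import *
rep((.506,.3125,.052),8)
E
```

```text
t 20.2 tcp [0.5215 0.0209 0.1448] f_tool [ 0.9351 -0.6317  3.906 ] tq [ 0.0101  0.0298 -0.026 ] w 0.0254763158348191
yaw0 8.08 slide(units) [ 0.321 -3.636  1.162] twist z units 0.0004
```

Emit:
jog_arm(
  deltas=[
    {"slide": [0.04,-0.45,0],"twist": [0,0,0],"jaw": 0},
    {"slide": [0.08,-0.91,0],"twist": [0,0,0],"jaw": 0},
    {"slide": [0.08,-0.91,0],"twist": [0,0,0],"jaw": 0},
  ],
)

```text
clock: 20.5
tool_pos: [0.5175, 0.0969, 0.1451]
orientation: [[0.989, 0.147, -0.001], [0.147, -0.989, 0.001], [-0.0, -0.001, -1.0]]
force: [0.1, -0.4, -3.8]
width: 0.0258
gripper_force: 30.0
```

Emit:
jog_arm(
  deltas=[
    {"slide": [0.08,-0.91,0],"twist": [0,0,0],"jaw": 0},
    {"slide": [0.08,-0.91,0],"twist": [0,0,0],"jaw": 0},
  ],
)

```text
clock: 20.7
tool_pos: [0.5139, 0.1687, 0.1452]
orientation: [[0.99, 0.144, -0.0], [0.144, -0.99, 0.0], [-0.0, -0.0, -1.0]]
force: [1.8, -0.5, -3.2]
width: 0.0257
gripper_force: 30.0
```

Emit:
jog_arm(
  deltas=[
    {"slide": [0.08,-0.91,0],"twist": [0,0,0],"jaw": 0},
    {"slide": [0.08,-0.91,0],"twist": [0,0,0],"jaw": 0},
  ],
)

```text
clock: 20.9
tool_pos: [0.5099, 0.2423, 0.1452]
orientation: [[0.989, 0.145, -0.0], [0.145, -0.989, 0.0], [-0.0, -0.0, -1.0]]
force: [-0.5, -0.5, -3.2]
width: 0.026
gripper_force: 30.0
```

Emit:
jog_arm(
  deltas=[
    {"slide": [0.08,-0.91,0],"twist": [0,0,0],"jaw": 0},
    {"slide": [0.08,-0.91,0],"twist": [0,0,0],"jaw": 0},
    {"slide": [0.08,-0.91,0.2],"twist": [0,0,0],"jaw": 0},
    {"slide": [0.08,-0.91,0.5],"twist": [0,0,0],"jaw": 0},
    {"slide": [0.08,-0.91,0.8],"twist": [0,0,0],"jaw": 0},
  ],
)

```text
clock: 21.4
tool_pos: [0.5067, 0.3126, 0.0804]
orientation: [[0.99, 0.144, -0.0], [0.144, -0.99, 0.0], [-0.0, -0.0, -1.0]]
force: [0.8, 0.3, -2.6]
width: 0.0258
gripper_force: 30.0
```

Emit:
jog_arm(
  deltas=[
    {"slide": [0,0,0.2],"twist": [0,0,0],"jaw": 0},
    {"slide": [0,0,0.32],"twist": [0,0,0],"jaw": 0},
    {"slide": [0,0,0.35],"twist": [0,0,0],"jaw": 0},
    {"slide": [0,0,0.35],"twist": [0,0,0],"jaw": 0},
  ],
)

```text
clock: 21.8
tool_pos: [0.5069, 0.3127, 0.0538]
orientation: [[0.99, 0.14, 0.0], [0.14, -0.99, 0.0], [0.0, -0.0, -1.0]]
force: [-0.2, 0.3, -2.6]
width: 0.0255
gripper_force: 30.0
```

```bash
python3 - <<'E'
from h import *
rep((.506,.3125,.0487),8)
E
```

```text
t 21.8 tcp [0.5069 0.3127 0.0538] f_tool [-0.1719 -0.3343  2.6481] tq [-0.0022 -0.0157 -0.0109] w 0.02546365165358665
yaw0 8.05 slide(units) [-0.012  0.001  0.064] twist z units 0.0003
```

Emit:
jog_arm(
  deltas=[
    {"slide": [0,0,0.03],"twist": [0,0,0],"jaw": 0},
    {"slide": [0,0,0.05],"twist": [0,0,0],"jaw": 0},
    {"slide": [0,0,0.05],"twist": [0,0,0],"jaw": 0},
  ],
)

```text
clock: 22.1
tool_pos: [0.5068, 0.3127, 0.0498]
orientation: [[0.99, 0.139, 0.0], [0.139, -0.99, 0.0], [0.0, -0.0, -1.0]]
force: [-0.6, 0.5, -3.6]
width: 0.0259
gripper_force: 30.0
```

Emit:
jog_arm(
  deltas=[
    {"slide": [0,0,0.008],"twist": [0,0,0],"jaw": 0},
    {"slide": [0,0,0.012],"twist": [0,0,0],"jaw": 0},
  ],
)

```text
clock: 22.3
tool_pos: [0.5068, 0.3128, 0.0488]
orientation: [[0.99, 0.139, 0.0], [0.139, -0.99, 0.0], [0.0, -0.0, -1.0]]
force: [-0.5, -1.2, -0.8]
width: 0.0255
gripper_force: 30.0
```

Emit:
jog_arm(
  deltas=[
    {"slide": [0,0,0],"twist": [0,0,0],"jaw": 0.6},
    {"slide": [0,0,0],"twist": [0,0,0],"jaw": 0.6},
    {"slide": [0,0,0],"twist": [0,0,0],"jaw": 0.6},
    {"slide": [0,0,0],"twist": [0,0,0],"jaw": 0.6},
    {"slide": [0,0,0],"twist": [0,0,0],"jaw": 0.6},
  ],
)

```text
clock: 22.8
tool_pos: [0.5068, 0.3127, 0.0488]
orientation: [[0.99, 0.139, 0.0], [0.139, -0.99, 0.0], [0.0, -0.0, -1.0]]
force: [0.6, -0.3, 0.2]
width: 0.0564
gripper_force: 0.0
```

Emit:
jog_arm(
  deltas=[
    {"slide": [0,0,-0.3],"twist": [0,0,0],"jaw": 0.6},
    {"slide": [0,0,-0.9],"twist": [0,0,0],"jaw": 0.6},
    {"slide": [0,0,-1],"twist": [0,0,0],"jaw": 0.6},
  ],
)

```text
clock: 23.1
tool_pos: [0.5084, 0.3137, 0.1339]
orientation: [[0.99, 0.139, 0.006], [0.139, -0.99, 0.003], [0.007, -0.003, -1.0]]
force: [0.8, 0.1, -0.3]
width: 0.0564
gripper_force: 0.0
```

Emit:
jog_arm(
  deltas=[
    {"slide": [0.32,0.97,-0.3],"twist": [0,0,0],"jaw": 0.6},
    {"slide": [0.32,0.97,-0.3],"twist": [0,0,0],"jaw": 0.6},
  ],
)

```text
clock: 23.3
tool_pos: [0.5434, 0.2383, 0.1536]
orientation: [[0.99, 0.14, 0.001], [0.14, -0.99, 0.0], [0.001, -0.0, -1.0]]
force: [-0.6, 0.3, -0.0]
width: 0.0566
gripper_force: 0.0
```

Emit:
jog_arm(
  deltas=[
    {"slide": [0.32,0.97,-0.3],"twist": [0,0,0],"jaw": 0.6},
    {"slide": [0.32,0.97,-0.3],"twist": [0,0,0],"jaw": 0.6},
  ],
)

```text
clock: 23.5
tool_pos: [0.5799, 0.1639, 0.1774]
orientation: [[0.99, 0.138, 0.001], [0.138, -0.99, -0.0], [0.001, 0.0, -1.0]]
force: [0.2, 0.5, -0.8]
width: 0.0563
gripper_force: 0.0
```

Emit:
jog_arm(
  deltas=[
    {"slide": [0.32,0.97,-0.3],"twist": [0,0,-0.1],"jaw": 0.6},
    {"slide": [0.32,0.97,-0.3],"twist": [0,0,-0.23],"jaw": 0.6},
    {"slide": [0.32,0.97,-0.3],"twist": [0,0,-0.23],"jaw": 0.6},
    {"slide": [0.32,0.97,-0.3],"twist": [0,0,-0.23],"jaw": 0.6},
    {"slide": [0.32,0.97,-0.3],"twist": [0,0,-0.23],"jaw": 0.6},
  ],
)

```text
clock: 24.0
tool_pos: [0.6152, 0.0924, 0.2004]
orientation: [[0.647, 0.763, -0.0], [0.763, -0.647, 0.0], [-0.0, -0.0, -1.0]]
force: [-0.8, 0.2, 0.1]
width: 0.0564
gripper_force: 0.0
```

Emit:
jog_arm(
  deltas=[
    {"slide": [0,0,0],"twist": [0,0,-0.23],"jaw": 0.6},
    {"slide": [0,0,0],"twist": [0,0,-0.23],"jaw": 0.6},
    {"slide": [0,0,0],"twist": [0,0,-0.23],"jaw": 0.6},
    {"slide": [0,0,0],"twist": [0,0,-0.23],"jaw": 0.6},
    {"slide": [0,0,0],"twist": [0,0,-0.23],"jaw": 0.6},
  ],
)

```text
clock: 24.5
tool_pos: [0.6151, 0.0928, 0.2004]
orientation: [[-0.02, 1.0, -0.0], [1.0, 0.02, -0.0], [-0.0, -0.0, -1.0]]
force: [0.6, -0.5, 0.0]
width: 0.0562
gripper_force: 0.0
```

Emit:
jog_arm(
  deltas=[
    {"slide": [0,0,0],"twist": [0,0,-0.064],"jaw": 0.6},
    {"slide": [0,0,0],"twist": [0,0,-0.064],"jaw": 0.6},
    {"slide": [0,0,0],"twist": [0,0,-0.064],"jaw": 0.6},
  ],
)

```text
clock: 24.8
tool_pos: [0.6151, 0.0928, 0.2004]
orientation: [[-0.214, 0.977, -0.0], [0.977, 0.214, -0.0], [0.0, -0.0, -1.0]]
force: [0.3, -0.3, -0.2]
width: 0.0563
gripper_force: 0.0
```

```bash
python3 - <<'E'
from h import *
rep((.6157,.094,.09),102.3)
c=optics.calibration("wrist"); im=optics.get_image("wrist"); cv2.imwrite("pics/w14.png",im); np.savez("w14",**c)
for n,p in dict(A=(.4444,.138,.058),B=(.487,-.0563,.058),C=(.6365,-.003,.058),D=(.5951,.1901,.058),mid=(.6157,.094,.04),rule=(.506,.3125,.066)).items(): print(n,proj(c,p))
t=optics.get_image("top"); cv2.imwrite("pics/t14.png",t)
E
```

```text
t 24.8 tcp [0.6151 0.0928 0.2004] f_tool [-0.3465  0.2152  0.1947] tq [-0.1496 -0.0405  0.0123] w 0.0563042036096976
yaw0 102.34 slide(units) [0.012 0.011 1.381] twist z units 0.0002
A [ 88.4126 103.3766]
B [111.8541 296.3684]
C [258.931  279.3633]
D [260.1168  82.1201]
mid [259.3928 183.8723]
rule [ 182.6056 -106.206 ]
```

View pics/w14.png

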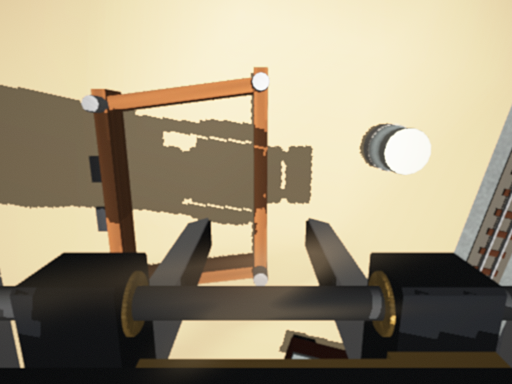

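The far rail is centred between the fingers (u≈260, from D at (260,81) to C at (260,275)). Descending to pinch it at its middle, going by numbers only from here.

Emit:
jog_arm(
  deltas=[
    {"slide": [0.012,0.012,0.4],"twist": [0,0,0],"jaw": 0.6},
    {"slide": [0.012,0.012,1],"twist": [0,0,0],"jaw": 0.6},
    {"slide": [0.012,0.012,1],"twist": [0,0,0],"jaw": 0.6},
  ],
)

```text
clock: 25.2
tool_pos: [0.6131, 0.0937, 0.1149]
orientation: [[-0.212, 0.977, -0.01], [0.977, 0.212, -0.001], [0.001, -0.01, -1.0]]
force: [-0.8, 0.1, -0.6]
width: 0.0565
gripper_force: 0.0
```

Emit:
jog_arm(
  deltas=[
    {"slide": [0,0,0.5],"twist": [0,0,0],"jaw": 0.5},
    {"slide": [0,0,0.9],"twist": [0,0,0],"jaw": 0.5},
    {"slide": [0,0,1],"twist": [0,0,0],"jaw": 0.5},
    {"slide": [0,0,1],"twist": [0,0,0],"jaw": 0.4},
  ],
)

```text
clock: 25.6
tool_pos: [0.6161, 0.094, 0.0415]
orientation: [[-0.212, 0.977, -0.0], [0.977, 0.212, -0.0], [0.0, -0.0, -1.0]]
force: [0.3, -0.3, 0.4]
width: 0.0422
gripper_force: 0.0
```

Emit:
jog_arm(
  deltas=[
    {"slide": [0,0,0.12],"twist": [0,0,0],"jaw": 0},
    {"slide": [0,0,0.12],"twist": [0,0,0],"jaw": 0},
    {"slide": [0,0,0.12],"twist": [0,0,0],"jaw": 0},
    {"slide": [0,0,0.12],"twist": [0,0,0],"jaw": 0},
    {"slide": [0,0,0.12],"twist": [0,0,0],"jaw": 0},
  ],
)

```text
clock: 26.1
tool_pos: [0.617, 0.0942, 0.0321]
orientation: [[-0.213, 0.977, 0.003], [0.977, 0.213, 0.0], [-0.0, 0.003, -1.0]]
force: [6.1, 1.1, -1.7]
width: 0.014
gripper_force: 30.0
```

Emit:
jog_arm(
  deltas=[
    {"slide": [0,0,0],"twist": [0,0,0],"jaw": 0},
    {"slide": [0,0,0],"twist": [0,0,0],"jaw": 0},
    {"slide": [0,0,0],"twist": [0,0,0],"jaw": 0},
  ],
)

```text
clock: 26.4
tool_pos: [0.617, 0.0942, 0.0322]
orientation: [[-0.213, 0.977, 0.003], [0.977, 0.213, 0.0], [-0.0, 0.003, -1.0]]
force: [6.3, 1.3, -1.8]
width: 0.0137
gripper_force: 30.0
```

```bash
python3 - <<'E'
from h import *
rep((.6157,.094,.03),102.3)
E
```

```text
t 26.4 tcp [0.617  0.0942 0.0322] f_tool [-0.0298  6.3906  1.8318] tq [-1.116  -0.0355 -0.0542] w 0.013689894454149545
yaw0 102.30 slide(units) [ 0.001 -0.017  0.027] twist z units -0.0000
```

Emit:
jog_arm(
  deltas=[
    {"slide": [-0.04,0.012,0],"twist": [0,0,0],"jaw": 0},
    {"slide": [-0.09,0.018,0],"twist": [0,0,0],"jaw": 0},
    {"slide": [-0.14,0.023,0],"twist": [0,0,0],"jaw": 0},
    {"slide": [-0.19,0.027,0],"twist": [0,0,0],"jaw": 0},
    {"slide": [-0.24,0.03,0],"twist": [0,0,0],"jaw": 0},
  ],
)

```text
clock: 26.9
tool_pos: [0.6222, 0.0769, 0.0319]
orientation: [[-0.213, 0.977, -0.0], [0.977, 0.213, 0.002], [0.002, 0.0, -1.0]]
force: [-5.0, 7.9, 2.4]
width: 0.0137
gripper_force: 30.0
```

Emit:
jog_arm(
  deltas=[
    {"slide": [0,0,0],"twist": [0,0,0],"jaw": 0},
    {"slide": [0,0,0],"twist": [0,0,0],"jaw": 0},
    {"slide": [0,0,0],"twist": [0,0,0],"jaw": 0},
  ],
)

```text
clock: 27.2
tool_pos: [0.6223, 0.0763, 0.0319]
orientation: [[-0.213, 0.977, 0.0], [0.977, 0.213, 0.001], [0.001, 0.0, -1.0]]
force: [-3.2, 3.8, 4.4]
width: 0.0136
gripper_force: 30.0
```

```bash
python3 - <<'E'
from h import *
s=telemetry.observe();R=np.array(s["orientation"]); print("moved",R.T@(np.array(s["tool_pos"])-[.617,.0942,.0322])); rep()
c=optics.calibration("wrist"); im=optics.get_image("wrist"); cv2.imwrite("pics/w15.png",im)
p=proj(c,(.5951+.0042,.1901-.0193,.058)); b=blob(im,p,14,lambda h:(h[...,1]<60)&(h[...,2]>150)); print("D expect",p,"seen",b,ray(c,b[0],.058))
E
```

```text
moved [-0.0187  0.0014  0.0003]
t 27.2 tcp [0.6223 0.0763 0.0319] f_tool [ 4.4222 -2.276  -4.4233] tq [ 0.4175  0.8678 -0.0317] w 0.013626819611745748
D expect [253.9186  42.2019] seen (array([254.6735,  41.0874]), np.int32(778)) [0.5995 0.1713 0.058 ]
```

Emit:
jog_arm(
  deltas=[
    {"slide": [-0.012,0,0],"twist": [0,0,0],"jaw": 0},
    {"slide": [-0.022,0,0],"twist": [0,0,0],"jaw": 0},
    {"slide": [-0.022,0,0],"twist": [0,0,0],"jaw": 0},
  ],
)

```text
clock: 27.55
tool_pos: [0.6227, 0.0748, 0.0319]
orientation: [[-0.213, 0.977, 0.0], [0.977, 0.213, 0.001], [0.001, 0.0, -1.0]]
force: [-4.5, 5.8, 4.0]
width: 0.014
gripper_force: 30.0
```

```bash
python3 - <<'E'
from h import *
s=telemetry.observe();R=np.array(s["orientation"]); print("moved",R.T@(np.array(s["tool_pos"])-[.617,.0942,.0322])); rep()
E
```

```text
moved [-0.0202  0.0014  0.0003]
t 27.55 tcp [0.6227 0.0748 0.0319] f_tool [ 6.6332 -3.164  -3.9971] tq [ 0.3386  1.1666 -0.0142] w 0.014008801234394026
```

Emit:
jog_arm(
  deltas=[
    {"slide": [0.012,0.005,0],"twist": [0,0,0],"jaw": 0},
    {"slide": [0.012,0.005,0],"twist": [0,0,0],"jaw": 0},
    {"slide": [0.012,0.005,0],"twist": [0,0,0],"jaw": 0.5},
    {"slide": [0.012,0.005,0],"twist": [0,0,0],"jaw": 0.5},
    {"slide": [0.012,0.005,0],"twist": [0,0,0],"jaw": 0.5},
  ],
)

```text
clock: 28.05
tool_pos: [0.623, 0.0749, 0.0312]
orientation: [[-0.213, 0.977, 0.0], [0.977, 0.213, -0.0], [-0.0, 0.0, -1.0]]
force: [-1.0, -0.1, 0.6]
width: 0.0341
gripper_force: 0.0
```

Emit:
jog_arm(
  deltas=[
    {"slide": [0,0,-0.05],"twist": [0,0,0],"jaw": 0.5},
    {"slide": [0,0,-0.3],"twist": [0,0,0],"jaw": 0.5},
    {"slide": [0,0,-0.9],"twist": [0,0,0],"jaw": 0.5},
    {"slide": [0,0,-1],"twist": [0,0,0],"jaw": 0.5},
  ],
)

```text
clock: 28.45
tool_pos: [0.6249, 0.0752, 0.1167]
orientation: [[-0.213, 0.977, 0.008], [0.977, 0.213, 0.0], [-0.001, 0.008, -1.0]]
force: [0.6, 0.1, 0.8]
width: 0.0472
gripper_force: 0.0
```

Emit:
jog_arm(
  deltas=[
    {"slide": [-0.58,-0.58,-1],"twist": [0,0,0],"jaw": 0.5},
    {"slide": [-0.58,-0.58,-1],"twist": [0,0,0],"jaw": 0.5},
    {"slide": [-0.58,-0.58,-1],"twist": [0,0,0],"jaw": 0.5},
  ],
)

```text
clock: 28.75
tool_pos: [0.5879, 0.0176, 0.1965]
orientation: [[-0.211, 0.977, 0.008], [0.977, 0.211, -0.001], [-0.002, 0.007, -1.0]]
force: [0.5, 0.1, -0.3]
width: 0.0468
gripper_force: 0.0
```

Emit:
jog_arm(
  deltas=[
    {"slide": [-0.58,-0.58,-1],"twist": [0,0,0],"jaw": 0.5},
    {"slide": [-0.58,-0.58,-1],"twist": [0,0,0],"jaw": 0.5},
    {"slide": [-0.58,-0.58,-1],"twist": [0,0,0],"jaw": 0.5},
    {"slide": [-0.58,-0.58,-1],"twist": [0,0,0],"jaw": 0.5},
  ],
)

```text
clock: 29.15
tool_pos: [0.552, -0.0358, 0.2716]
orientation: [[-0.212, 0.977, 0.002], [0.977, 0.212, -0.0], [-0.0, 0.001, -1.0]]
force: [0.1, 0.4, -0.9]
width: 0.0471
gripper_force: 0.0
```

```bash
cat > posts.py <<'E'
from h import *
rep()
c=optics.calibration("wrist"); im=optics.get_image("wrist"); cv2.imwrite("pics/w16.png",im)
G=cv2.resize(cv2.cvtColor(im,cv2.COLOR_BGR2GRAY),None,fx=4,fy=4,interpolation=cv2.INTER_CUBIC)
P={};f=c["K"][0,0]
for n,p in dict(A=(.4437,.138,.058),B=(.4872,-.056,.058),C=(.6408,-.022,.058),D=(.5995,.1713,.058)).items():
    q=proj(c,p); u,v=np.round(q).astype(int); z=(c["R"]@np.array(p)+c["t"])[2]; r=4*f*.008/z; w=13
    cr=G[4*(v-w):4*(v+w),4*(u-w):4*(u+w)]; cr=cv2.normalize(cr,None,0,255,cv2.NORM_MINMAX)
    h=cv2.HoughCircles(cr,cv2.HOUGH_GRADIENT,1,3,param1=100,param2=8,minRadius=int(r-2),maxRadius=int(r+3))
    k=h[0][:3]; c3=[ray(c,(u-w+(a+.5)/4-.5,v-w+(b+.5)/4-.5),.058) for a,b,_ in k]; P[n]=c3[0]
    b=blob(im,q,10,lambda h:(h[...,1]<60)&(h[...,2]>170)); print(n,q,np.round([x[:2] for x in c3],4).tolist(),b and ray(c,b[0],.058)[:2])
d=lambda a,b:np.linalg.norm(P[a]-P[b]); print([(q,round(float(d(*q)),4)) for q in ("AB","CD","AD","BC","AC","BD")])
E
python3 posts.py
```

```text
t 29.15 tcp [ 0.552  -0.0358  0.2716] f_tool [0.3658 0.2174 0.8622] tq [-0.0587 -0.0381 -0.0199] w 0.04710518294716278Traceback (most recent call last):
  File "posts.py", line 9, in <module>
    h=cv2.HoughCircles(cr,cv2.HOUGH_GRADIENT,1,3,param1=100,param2=8,minRadius=int(r-2),maxRadius=int(r+3))
cv2.error: OpenCV(4.12.0) /io/opencv/modules/imgproc/src/hough.cpp:2284: error: (-215:Assertion failed) !_image.empty() && _image.type() == CV_8UC1 && (_image.isMat() || _image.isUMat()) in function 'HoughCircles'
```

Emit:
jog_arm(
  deltas=[
    {"slide": [0.65,0,-0.6],"twist": [0,0,0],"jaw": 0.5},
    {"slide": [0.65,0,-0.6],"twist": [0,0,0],"jaw": 0.5},
    {"slide": [0.65,0,-0.6],"twist": [0,0,0],"jaw": 0.5},
    {"slide": [0.65,0,-0.6],"twist": [0,0,0],"jaw": 0.5},
  ],
)

```text
clock: 29.6
tool_pos: [0.5409, 0.0157, 0.3176]
orientation: [[-0.214, 0.977, -0.002], [0.977, 0.214, -0.0], [0.0, -0.002, -1.0]]
force: [-0.4, -0.6, 0.2]
width: 0.0472
gripper_force: 0.0
```

```bash
python3 posts.py
```

```text
t 29.6 tcp [0.5409 0.0157 0.3176] f_tool [-0.4836 -0.526  -0.2144] tq [-0.0545 -0.0403  0.003 ] w 0.04722597162896094
A [203.3064  57.2081] [[0.4443, 0.1378], [0.4452, 0.138], [0.4438, 0.1386]] [0.4396 0.1371]
B [209.7023 211.0846] [[0.4874, -0.0569], [0.4885, -0.0567], [0.4862, -0.0579]] [ 0.4818 -0.057 ]
C [323.2007 210.9925] [[0.6434, -0.0222], [0.6435, -0.0236], [0.6369, -0.0247]] [ 0.6455 -0.0239]
D [331.9297  58.0225] [[0.6003, 0.1712], [0.6014, 0.1717], [0.5963, 0.1694]] [0.6042 0.1723]
[('AB', 0.1994), ('CD', 0.1981), ('AD', 0.1595), ('BC', 0.1598), ('AC', 0.2554), ('BD', 0.2545)]
```

The diagonals now measure 255.4 and 254.5 mm. I'll do a quick numeric check on the rule and bystanders before handing in.

```bash
python3 - <<'E'
from h import *
a=cv2.imread("pics/top0.png"); b=optics.get_image("top")
for n,(x0,y0,x1,y1) in dict(rule=(145,150,182,270),jar=(200,120,226,150),wagon=(294,102,318,156),shed=(362,162,406,224)).items():
    A,B=[cv2.cvtColor(i[y0:y1,x0:x1],cv2.COLOR_BGR2GRAY).astype(np.float32) for i in (a,b)]
    print(n,"meandiff",np.abs(A-B).mean(),"shift px",cv2.phaseCorrelate(A,B))
rep()
E
```

```text
rule meandiff 18.92928 shift px ((-0.6830476236154475, -0.040525250208595764), 0.95684486190478)
jar meandiff 16.856411 shift px ((0.4983379746051373, -0.004946104310995736), 0.9655530411520122)
wagon meandiff 15.361883 shift px ((-0.10945133797384976, -0.11336744962909506), 0.8888381579775869)
shed meandiff 14.189882 shift px ((0.5912088764081993, 0.016128267107479388), 0.9764382827613088)
t 29.7 tcp [0.5408 0.015  0.3174] f_tool [-0.0767  0.3653 -0.0511] tq [-0.0395  0.0174 -0.0445] w 0.04688894414712952
```

```bash
python3 -c "from plant import job; print(job.close_job())"
```

```text
the job is handed in; nothing more can be done
None
```

The job is handed in: both diagonals were measured in order (held about 1 s at 11 N and 9 N, brief peaks of about 20 N and 16 N), the rule is back flat where it started, and the far rail was slid about 20 mm right so the camera now gives 255.4 and 254.5 mm; by mistake I viewed 12 pictures against your limit of 10.

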